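# Hang the second magnet bar in the coolant tank

## Task

The coolant tank needs its second magnet bar: pick up the hooked bar lying on the bench and hook it over the rim of the tank's free long side, somewhere near its middle (the left one, facing the bar already hung), so that it hangs upright inside the tank by its hook, grip up, with the bent lip down the outside of the wall. It now lies with its hook turned to the wrong side; rolling it over on the bench will bring the hook round. Let it hang freely and leave the other things on the bench where they are.

Things in the scene. Friction and masses are not known exactly. Their poses are not given: they have to be found in the camera images.
- bar_hook (a point): Loose magnet bar: round steel tube 24 mm in diameter, black ribbed grip at one end, 180 long over all, 0.2 kg. A flat strap leaves it sideways and is bent down alongside the tube: the hook. Point: on the bar's axis, level with the underside of the strap's bridge (the face to rest on a rim). z along the bar to the grip end, x from the axis to the hook. Mass centre near z = -47.
- bar_grip (a point): Middle of the bar's black grip, on the axis, 38 mm from bar_hook towards the grip end; axes as bar_hook. Grip 27 in diameter, from z = 8 to 68 of bar_hook; tube 24, from z = 8 down to the foot at z = -112, whose last 10 are 27 in diameter. At the start the bar lies on the bench, axis 13.5 up, grip end away from the robot, the hook to the robot's right.
- bar_lip (a point): Lower end of the hook's leg, mid-thickness (bar_hook x = 23, z = -22 mm); axes as bar_hook. Strap 14 wide (y -7 to 7), 3 thick; slot between tube and leg 9.5 (x = 12 to 21.5); leg down to z = -22. The lying bar leans on an edge of the hook, 16 degrees below level; the hook stops it rolling to that side; rolled the other way, over its back, it rests likewise on the other edge.
- tray: Grey sheet drip tray, 316 x 240 mm, 18 high, fixed to the bench; the coolant tank stands in it. Origin: centre of its underside, on the bench. x along its long sides, away from the robot; y to the robot's left, towards the tank's free long side. The tank does not budge, but stands up to 10 mm in x and 14 in y off the tray's middle and up to 2 degrees askew, and its own place is not read out.
- tank_seat (a point): Middle of the tray's floor, 5 mm up, where the tank's underside would be centred; axes as the tray. Tank: open, empty, stainless, 260 x 184 between wall centres, corners rounded to 24, upright walls 2.4 thick, inner floor 9 up. A like bar hangs on its right side, 55 beyond the middle, its grip 68 above the rim. A cross weir at x = 79 to 89 reaches 80 up.
- rim_mark (a point): Where the top of the middle of the free (left) long side's rim would lie if the tank stood centred in its tray (92 mm left of tank_seat, 155 above it); axes as the tray. The true rim is as high but up to 14 mm off to the left or right, plus the skew: find it by touch or sight. Rim: a round bead 6 in diameter centred on the wall; this side is straight for 106 either way from the middle.
- swarf_brush: Wooden bench brush, about 40 x 177 x 37, lying on the bench to the left (mm). Origin at the centre of its underside. To be left where it is.
- caliper: Steel digital caliper, about 70 x 232 x 16, lying at the back of the bench (mm). Origin at the centre of its underside. To be left where it is.
- micrometer: Outside micrometer with green bow, about 48 x 142 x 15, lying to the right of the tank (mm). Origin at the centre of its underside. To be left where it is.
- depth_gauge: Steel depth gauge with a cross beam, about 98 x 88 x 26, lying at the right (mm). Origin at the centre of its underside. To be left where it is.
- guide_bush: Small flanged steel bush, 23 across, 32 tall, standing at the back (mm). Origin at the centre of its underside. To be left where it is.
- big_collet: Grey steel collet, 25 across, 52 tall, standing at the back (mm). Origin at the centre of its underside. To be left where it is.
- hook_spanner: Flat black open-jaw spanner, 27 x 120 x 6, lying near the robot (mm). Origin at the centre of its underside. To be left where it is.
- torque_handle: Torque handle, black grip and bright barrel, 27 x 118 x 28, round, without any hook, lying behind the bar (mm). Origin at the centre of its underside. To be left where it is.

How it is judged:
By the outcome, as a careful person would: the job done as asked, in the order asked, and still so for the second after the job is handed in, with the robot touching nothing.
It also fails if it takes over 72 s, if anything falls off the work surface, if the arm or the gripper's body presses on something with over 40 N, if the wrist force passes 120 N, or if a joint passes its speed limit or range.

## Robot

A 6-joint arm with a two-finger parallel gripper is mounted at the origin on a cart in front of the work surface, level with it; the furniture and walls round the work are solid. World frame = base frame: x ahead of the robot, y to its left, z up, the work surface at z = 0. Lengths are in m, angles in rad, forces in N, time in s.
With the tool pointing down it reaches from about 0.225 to 0.725 m from the base axis. Payload 3.1 kg.
Tool frame: the origin (TCP) lies midway between the tips of the shut fingers; the grasp point (between the pads) lies 19 mm behind it; z points along the fingers, y is the line along which they close (so a half turn about z gives the same grasp; the last joint's range is limited). The gripper opens to 85 mm and grips with 20 to 120 N. Pads are 22 mm wide; open, the fingers measure 114 mm over their backs; the gripper's body (76 mm by 85 mm) begins 54 mm behind the grasp point. The pads swing forward as they close: fully open they stand 13 mm farther back than shut.
Start: joints at [-0.128, 0.048, 0.099, 1.622, 0, 1.443], TCP at [0.525, -0, 0.231] pointing down, gripper open.
Joint ranges: [-2.91, 2.91], [-0.99, 1.94], [-1.21, 1.42], [-2.12, 2.29], [-1.49, 1.47], [-3.14, 3.14]. Speed limits (rad/s): [2.79, 2.79, 3.14, 3.14, 3.14, 3.14].

## Interface

Orientations are given as a unit quaternion [w, x, y, z].
In Python, from station import manip, viewer, ticket gives the robot as it stands. The module is installed in compiled form; this text tells all that it offers.
- The arm moves only by the tool send_rows, never from a script. Its argument "series" is a list of rows, each an object with "fingers": the gripper command: -1 is fully open, 1 is shut, values between are in proportion; "translation": the shift along the tool's x, y, z in units of 60 mm (1.0 is 60 mm), a list of three; "twist": the turn, a rotation vector about the tool's x, y, z in units of 10 degrees (1.0 is 10 degrees), a list of three. In form: [{"fingers": fingers, "translation": [x, y, z], "twist": [ax, ay, az]}, ...]. A call has 1 to 20 rows; each row shifts and turns the commanded pose from where the row before left it, along the tool's axes as they then stand; what a row does not reach is not made up. A row lasts 1/8 s, in which the tool goes at most 62.5 mm and 10.7 degrees, less where a joint would pass 70% of its speed; a pose out of reach is approached as far as the arm can. A call is refused whole if a number of a shift passes 1 or a number of a turn 1, either way. A call with a gripper value outside its range is refused whole. The fingers move at their own pace and stop on an object; "newtons" is the grip in N (left out, the last holds). Time passes only in rows, so rows that do not move let the fingers close. It gives the time, the measured TCP pose, the force, the opening and the grip force at its end, in the units of the state.
- manip.sense(): the state, without advancing time (a new reading comes with each control period).
- viewer.get_image(name): name is "scene" or "side" or "wrist"; returns the picture (400x640x3 uint8, blue, green, red); there is no depth.
- viewer.camera_params(name): a dict with "K" (3x3 intrinsics, pixels), "eye" and "rotation" of the camera in the world. Camera axes: x right, y down, z forward; pixel columns grow to the right and rows downward; lengths in m; the calibration is good to about 2 mm. A picture is of the moment at which its call begins: read the wrist's pose just before it. camera_params takes no time and is no camera call; for the wrist camera it gives the pose at the moment of the call.
- ticket.hand_in(): hands the job in; it is judged then, once.
The state is a dict: "clock": time; "qpos": joint angles; "qvel": joint speeds; "tau": joint torques, N m; "tcp_pos": TCP position; "eef_rot": TCP orientation; "wrist_force": force on the tool from outside, world axes, zero at the start; "torque": the same for the moment, N m; "finger_gap": finger opening in m; "grip_force": force on a finger pad.
Only numpy, scipy, OpenCV 4.12 (cv2) and the standard library are available. Lean on these libraries where they do the work, as an engineer would, in place of code of your own. Each camera call takes 0.05 s, during which the arm holds its last target. There are 200 camera calls.

## Working session

There is one attempt and no reset: what is moved stays moved. The work goes in short steps, Python scripts to look and compute and a tool call to move; the robot and the scene stay as the last step left them, time stands still between calls to the robot, and variables do not carry over. Pictures are saved under pics/ and viewed, at most 10 in all, crops included, and the job is handed in when it is done.

Besides the shell and the picture viewer there is one more tool, called after "Request:" by a JSON object that holds its "name" and its "arguments". send_rows: Moves the arm, as the interface text tells. Its arguments: {"type":"object","properties":{"series":{"type":"array"},"newtons":{"type":"number"}},"required":["series"]}

```bash
mkdir -p pics
python3 - <<'E'
from station import manip, viewer
import cv2, numpy as np
np.set_printoptions(precision=4,suppress=True)
s=manip.sense(); print({k:np.round(v,4) for k,v in s.items()})
for n in ["scene","side","wrist"]:
    p=viewer.camera_params(n); print(n,p)
    cv2.imwrite(f"pics/{n}0.png",viewer.get_image(n))
a=[cv2.imread(f"pics/{n}0.png") for n in ["scene","side"]]
E
```

```text
{'clock': np.float64(0.0), 'qpos': array([-0.1278,  0.0487,  0.0976,  1.622 ,  0.    ,  1.443 ]), 'qvel': array([-0.0007,  0.0004,  0.0002, -0.0016, -0.0007,  0.0008]), 'tau': array([  0.0003, -33.878 ,  32.0017,   0.0204,  -0.0002,   0.    ]), 'tcp_pos': array([0.5244, 0.0001, 0.2301]), 'eef_rot': array([-0.0009,  0.7071,  0.7071, -0.0007]), 'wrist_force': array([ 0.5719, -0.1617,  0.0381]), 'torque': array([-0.0124, -0.0493, -0.0272]), 'grip_force': np.float64(0.0), 'finger_gap': np.float64(0.0857)}
scene {'K': array([[517.0936,   0.    , 319.1881],
       [  0.    , 517.0936, 197.6287],
       [  0.    ,   0.    ,   1.    ]]), 'eye': array([0.0696, 1.0743, 1.4884]), 'rotation': array([ 0.0791, -0.2095,  0.9141, -0.3381])}
side {'K': array([[406.8675,   0.    , 315.8203],
       [  0.    , 406.8675, 204.3475],
       [  0.    ,   0.    ,   1.    ]]), 'eye': array([ 0.2906, -0.6017,  0.9726]), 'rotation': array([-0.3347,  0.9185, -0.2006,  0.0636])}
wrist {'K': array([[316.807 ,   0.    , 318.6709],
       [  0.    , 316.807 , 201.6047],
       [  0.    ,   0.    ,   1.    ]]), 'eye': array([0.526 , 0.0697, 0.3722]), 'rotation': array([ 0.1361,  0.9907,  0.0004, -0.0007])}
```

View pics/scene0.png

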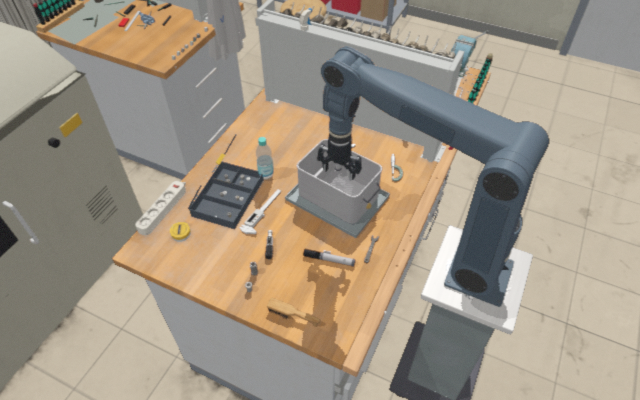

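View pics/wrist0.png

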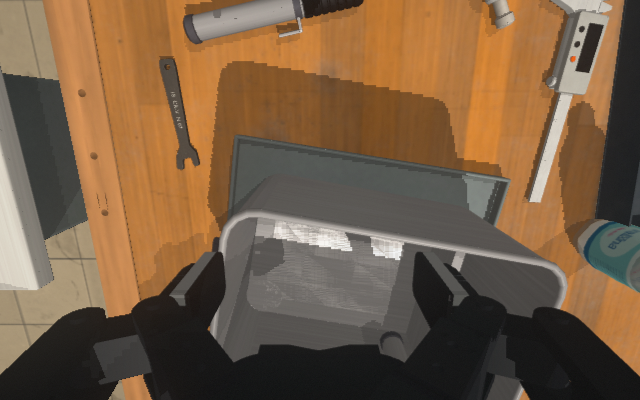

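View pics/side0.png

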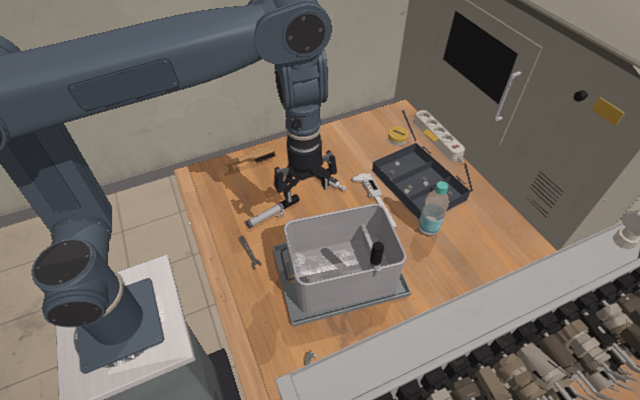

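Scene: the bar lies at about (305–355, 258) in the scene view. In the wrist view its foot is near (188,30), the hook near (290,30) and the grip is cut off at the top. The tank's left rim runs from (250,214) to (540,262). I'll compute rough positions and test the yaw direction with a small turn.

```bash
cat > h.py <<'E'
from station import manip, viewer
import cv2, numpy as np
from scipy.spatial.transform import Rotation as R
np.set_printoptions(precision=4,suppress=True)
def rot(q): return R.from_quat(q,scalar_first=True).as_matrix()
def ray(p,uv,z):
    d=rot(p["rotation"])@np.linalg.inv(p["K"])@[*uv,1.]
    return p["eye"]+d*(z-p["eye"][2])/d[2]
def proj(p,X):
    c=rot(p["rotation"]).T@(np.asarray(X)-p["eye"]); c=p["K"]@c; return c[:2]/c[2]
def st():
    s=manip.sense(); print("t",round(s["clock"],2),"tcp",s["tcp_pos"],"\nR\n",rot(s["eef_rot"]),"\nq",s["qpos"],"F",s["wrist_force"],"gap",s["finger_gap"],s["grip_force"]); return s
def grab(n,name):
    p=viewer.camera_params(n); im=viewer.get_image(n); cv2.imwrite(f"pics/{name}.png",im); return p,im
E
python3 - <<'E'
from h import *
p=viewer.camera_params("wrist")
for n,uv,z in [("foot",(188,30),.0135),("tube hook side",(298,8),.0135),("hooktip",(297,34),.008),("grip end",(363,0),.0135),("rimL0",(255,215),.16),("rimL1",(400,238),.16),("rimL2",(530,259),.16),
 ("trayNL",(236,137),.018),("trayFL",(508,181),.018),("spanner",(168,60),0),("spanner2",(188,165),0),("torque",(500,20),.014)]: print(n,ray(p,uv,z))
p=viewer.camera_params("scene")
for n,uv in [("bar foot",(354,262)),("grip end",(304,254))]: print(n,ray(p,uv,.0135))
E
```

```text
foot [0.392  0.1511 0.0135]
tube hook side [0.5048 0.1711 0.0135]
hooktip [0.503  0.1487 0.008 ]
grip end [0.5698 0.1782 0.0135]
rimL0 [0.4809 0.0004 0.16  ]
rimL1 [ 0.5843 -0.0169  0.16  ]
rimL2 [ 0.6806 -0.0333  0.16  ]
trayNL [0.4347 0.0441 0.018 ]
trayFL [ 0.7414 -0.005   0.018 ]
spanner [0.362  0.1248 0.    ]
spanner2 [0.371  0.0102 0.    ]
torque [0.7089 0.1602 0.014 ]
bar foot [0.3939 0.1452 0.0135]
grip end [0.5616 0.1898 0.0135]
```

Request:
{"name": "send_rows", "arguments": {"series": [{"fingers": -1, "translation": [0.9, 0, 0], "twist": [0, 0, 0.9]}, {"fingers": -1, "translation": [0.9, 0, 0], "twist": [0, 0, 0.9]}]}}

```text
clock: 0.4
tcp_pos: [0.5332, 0.1078, 0.231]
eef_rot: [-0.0, 0.811, 0.585, -0.0]
wrist_force: [1.1, -0.2, -0.3]
finger_gap: 0.0851
grip_force: 0.0
```

```bash
python3 -c "
from h import *
st()"
```

```text
t 0.4 tcp [0.5332 0.1078 0.231 ] 
R
 [[ 0.3161  0.9487 -0.0005]
 [ 0.9487 -0.3161 -0.0001]
 [-0.0002 -0.0004 -1.    ]] 
q [ 0.0763  0.0983  0.1518  1.6248 -0.      1.9687] F [ 1.1465 -0.2474 -0.2863] gap 0.08511418553237254 0.0
```

Request:
{"name": "send_rows", "arguments": {"series": [{"fingers": -1, "translation": [0.97, 0, 0], "twist": [0, 0, -1]}, {"fingers": -1, "translation": [0, 0, 0], "twist": [0, 0, -1]}, {"fingers": -1, "translation": [0, 0, 0], "twist": [0, 0, -1]}, {"fingers": -1, "translation": [0, 0, 0], "twist": [0, 0, -1]}, {"fingers": -1, "translation": [0, 0, 0], "twist": [0, 0, -1]}, {"fingers": -1, "translation": [0, 0, 0], "twist": [0, 0, -1]}, {"fingers": -1, "translation": [0, 0, 0], "twist": [0, 0, -1]}, {"fingers": -1, "translation": [0, 0, 0], "twist": [0, 0, -1]}, {"fingers": -1, "translation": [0, 0, 0], "twist": [0, 0, -1]}, {"fingers": -1, "translation": [0, 0, 0], "twist": [0, 0, -1]}, {"fingers": -1, "translation": [0, 0, 0], "twist": [0, 0, -1]}, {"fingers": -1, "translation": [0, 0, 0], "twist": [0, 0, -1]}, {"fingers": -1, "translation": [0, 0, 0], "twist": [0, 0, 0]}]}}

```text
clock: 2.02
tcp_pos: [0.5512, 0.1626, 0.2308]
eef_rot: [-0.0, -0.104, 0.995, -0.0]
wrist_force: [-0.4, 0.1, -0.4]
finger_gap: 0.0855
grip_force: 0.0
```

```bash
python3 -c "
from h import *
st(); p,_=grab('wrist','w1'); print(p)"
```

```text
t 2.02 tcp [0.5512 0.1626 0.2308] 
R
 [[-0.9786 -0.2059 -0.0009]
 [-0.2059  0.9786 -0.0001]
 [ 0.001   0.0001 -1.    ]] 
q [ 0.1702  0.1804  0.2422  1.6336  0.     -0.0372] F [-0.3773  0.0795 -0.3647] gap 0.0854857139368865 0.0
{'K': array([[316.807 ,   0.    , 318.6709],
       [  0.    , 316.807 , 201.6047],
       [  0.    ,   0.    ,   1.    ]]), 'eye': array([0.4854, 0.1496, 0.3728]), 'rotation': array([0.0857, 0.624 , 0.7694, 0.1063])}
```

View pics/w1.png

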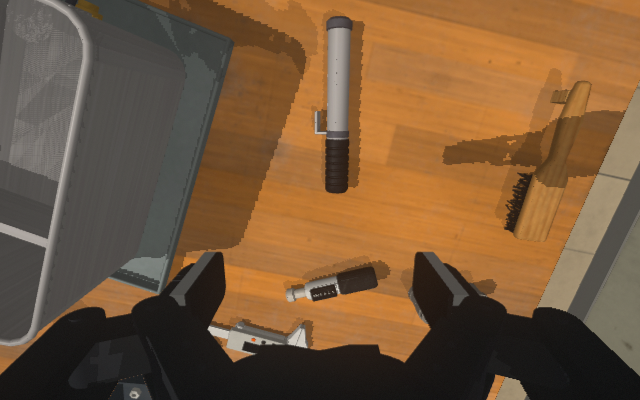

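The picture shows the bar clearly: foot near (339,18), grip end near (336,192), hook on the left side at (316–326, 110–133). The brush is at (510–590, 80–240), the torque handle at (285–378, 265–300), and the tank's left rim runs from (86,40) to (45,290).

Run:
```python
from h import *
p=viewer.camera_params("wrist")
f=ray(p,(339,22),.0135); g=ray(p,(336.5,189),.0135); g2=ray(p,(337,150),.0135)
print("foot",f,"gripend",g,np.linalg.norm(g-f)); u=(g-f)/np.linalg.norm(g-f); print(u,np.degrees(np.arctan2(u[1],u[0])))
for n,uv,z in [("hooklip",(317,112),.01),("strap",(317,131),.01),("brush bottom",(512,230),.0),("brush L",(515,175),.02),("torqueL",(290,294),.014),("torqR",(376,275),.014),("tray corner",(233,40),.018),("tray far",(163,290),.018)]: print(n,ray(p,uv,z))
# rim: bright bead column search per row
im=cv2.imread("pics/w1.png"); g=cv2.cvtColor(im,cv2.COLOR_BGR2GRAY).astype(float)
for r in range(40,300,20): 
    row=g[r,30:110]; print(r,30+np.argmax(np.convolve(row,np.ones(5),'same')[3:-3])+3,end='; ')
```

```text
foot [0.3945 0.1519 0.0135] gripend [0.5651 0.1879 0.0135] 0.1743741853462369
[0.9785 0.2062 0.    ] 11.901497572369163
hooklip [0.4852 0.148  0.01  ]
strap [0.5053 0.1522 0.01  ]
brush bottom [0.5744 0.4165 0.    ]
brush L [0.5063 0.3812 0.02  ]
torqueL [0.7121 0.16   0.014 ]
torqR [0.6633 0.261  0.014 ]
tray corner [0.4338 0.05   0.018 ]
tray far [0.7369 0.002  0.018 ]
40 84; 60 84; 80 80; 100 77; 120 73; 140 69; 160 65; 180 61; 200 57; 220 54; 240 39; 260 46; 280 42;
```

Request:
{"name": "send_rows", "arguments": {"series": [{"fingers": 1, "translation": [0.81, -0.2, 0], "twist": [0, 0, 0]}, {"fingers": 1, "translation": [0.81, -0.2, 0], "twist": [0, 0, 0]}, {"fingers": 1, "translation": [0, 0, 0.9], "twist": [0, 0, 0]}, {"fingers": 1, "translation": [0, 0, 0.9], "twist": [0, 0, 0]}, {"fingers": 1, "translation": [0, 0, 0.9], "twist": [0, 0, 0]}, {"fingers": 1, "translation": [0, 0, 0.7], "twist": [0, 0, 0]}, {"fingers": 1, "translation": [0, 0, 0.28], "twist": [0, 0, 0]}, {"fingers": 1, "translation": [0, 0, 0], "twist": [0, 0, 0]}]}}

```text
clock: 3.08
tcp_pos: [0.4605, 0.1189, 0.0098]
eef_rot: [-0.001, -0.104, 0.995, -0.0]
wrist_force: [0.8, 0.5, 0.8]
finger_gap: -0.0004
grip_force: 0.0
```

Request:
{"name": "send_rows", "arguments": {"series": [{"fingers": 1, "translation": [0, 0.2, 0], "twist": [0, 0, 0]}, {"fingers": 1, "translation": [0, 0.15, 0], "twist": [0, 0, 0]}, {"fingers": 1, "translation": [0, 0.1, 0], "twist": [0, 0, 0]}, {"fingers": 1, "translation": [0, 0.1, 0], "twist": [0, 0, 0]}, {"fingers": 1, "translation": [0, 0.1, 0], "twist": [0, 0, 0]}, {"fingers": 1, "translation": [0, 0.1, 0], "twist": [0, 0, 0]}, {"fingers": 1, "translation": [0, 0.1, 0], "twist": [0, 0, 0]}, {"fingers": 1, "translation": [0, 0, 0], "twist": [0, 0, 0]}]}}

```text
clock: 4.08
tcp_pos: [0.4552, 0.1635, 0.0198]
eef_rot: [0.004, -0.103, 0.995, -0.008]
wrist_force: [-9.9, -18.7, 36.1]
finger_gap: -0.0003
grip_force: 17.7
```

```bash
python3 -c "
from h import *
p,im=grab('wrist','w2'); q,s=grab('scene','s2')
c=cv2.resize(s[220:330,240:400],None,fx=4,fy=4,interpolation=2); cv2.imwrite('pics/m2.png',np.hstack([cv2.resize(im,None,fx=.25,fy=.25),cv2.resize(c,(160,100))]))
a=cv2.resize(c,(436,300)); b=cv2.resize(im,(436,272)); cv2.imwrite('pics/m2.png',np.vstack([a,b]))"
```

```text
(no output)
```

View pics/m2.png

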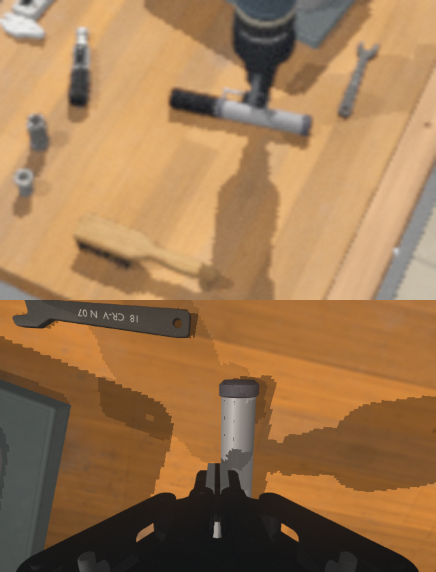

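The push has jammed: 36 N of upward force, with the finger riding up the tube and the bar not rolled. I'll back off, look, and instead roll it by dragging lightly across its top.

Request:
{"name": "send_rows", "arguments": {"series": [{"fingers": 1, "translation": [0, -0.3, 0], "twist": [0, 0, 0]}, {"fingers": 1, "translation": [0, -0.2, 0], "twist": [0, 0, 0]}, {"fingers": 1, "translation": [0, 0, -0.9], "twist": [0, 0, 0]}, {"fingers": 1, "translation": [0, 0, -0.9], "twist": [0, 0, 0]}, {"fingers": 1, "translation": [-0.9, 0, -0.4], "twist": [0, 0, 0]}, {"fingers": 1, "translation": [-0.7, 0, 0], "twist": [0, 0, 0]}, {"fingers": 1, "translation": [0, 0, 0], "twist": [0, 0, 0]}]}}

```text
clock: 5.05
tcp_pos: [0.5526, 0.1601, 0.1408]
eef_rot: [-0.001, -0.105, 0.995, 0.0]
wrist_force: [-0.8, 0.3, -0.4]
finger_gap: 0.0002
grip_force: 0.0
```

```bash
python3 -c "
from h import *
st();p,im=grab('wrist','w3');print(p)"
```

```text
t 5.05 tcp [0.5526 0.1601 0.1408] 
R
 [[-0.9781 -0.2081 -0.0014]
 [-0.2081  0.9781  0.0002]
 [ 0.0013  0.0005 -1.    ]] 
q [ 0.1652  0.1783  0.0611  1.455   0.0004 -0.0444] F [-0.774   0.3194 -0.3654] gap 0.0002187727033417057 0.0
{'K': array([[316.807 ,   0.    , 318.6709],
       [  0.    , 316.807 , 201.6047],
       [  0.    ,   0.    ,   1.    ]]), 'eye': array([0.4869, 0.1468, 0.2828]), 'rotation': array([0.0853, 0.6232, 0.7701, 0.1064])}
```

View pics/w3.png

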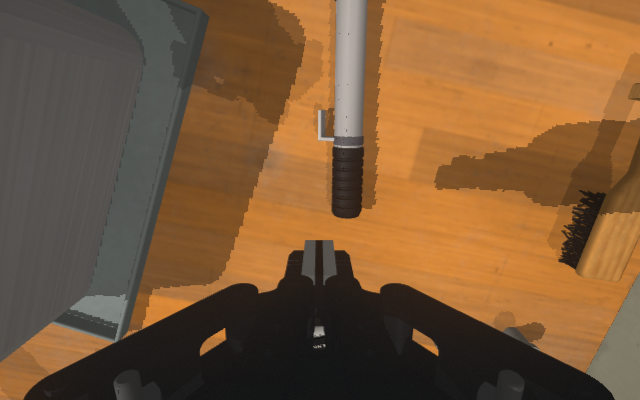

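The bar has not rolled: its hook is still at the left of the image (319–333, 110–138), with the grip end at (347,217) and the tube axis at (351,10). I'll recompute its pose.

Run:
```python
from h import *
p=viewer.camera_params("wrist")
g=ray(p,(346.5,213),.0135); f=ray(p,(351,10),.0135); b=ray(p,(348.5,144),.0135)
u=(g-f)/np.linalg.norm(g-f); print(g,b,u,np.degrees(np.arctan2(u[1],u[0])))
h=g-.068*u; print("hook",h,"z-50",h-.05*u)
s=manip.sense(); T=rot(s["eef_rot"]); 
t=h-.05*u; t[2]=.03
print("tool delta to above z-50 (units):",T.T@(t-s["tcp_pos"])/.06)
```

```text
[0.5639 0.1891 0.0135] [0.5043 0.1766 0.0135] [0.9775 0.2111 0.    ] 12.188896603719162
hook [0.4974 0.1747 0.0135] z-50 [0.4485 0.1642 0.0135]
tool delta to above z-50 (units): [1.6453 0.4248 1.8524]
```

Dragging across the top would run off the narrow tips. A more robust way is to grip the hook lightly end-to-end, with the closing line parallel to the bar so it can pivot, and walk the hook up and over while the bar rolls on the bench.

Request:
{"name": "send_rows", "arguments": {"series": [{"fingers": -0.18, "translation": [1.0, 0, 0], "twist": [0, 0, 1]}, {"fingers": -0.18, "translation": [0, 0, 0], "twist": [0, 0, 1]}, {"fingers": -0.18, "translation": [0, 0, 0], "twist": [0, 0, 1]}, {"fingers": -0.18, "translation": [0, 0, 0], "twist": [0, 0, 1]}, {"fingers": -0.18, "translation": [0, 0, 0], "twist": [0, 0, 1]}, {"fingers": -0.18, "translation": [0, 0, 0], "twist": [0, 0, 1]}, {"fingers": -0.18, "translation": [0, 0, 0], "twist": [0, 0, 1]}, {"fingers": -0.18, "translation": [0, 0, 0], "twist": [0, 0, 1]}, {"fingers": -0.18, "translation": [0, 0, 0], "twist": [0, 0, 1]}, {"fingers": -0.18, "translation": [0, 0, 0], "twist": [0, 0, 0]}]}}

```text
clock: 6.35
tcp_pos: [0.4907, 0.147, 0.1421]
eef_rot: [-0.001, 0.628, 0.778, -0.0]
wrist_force: [-1.0, 0.2, 0.4]
finger_gap: 0.0506
grip_force: 0.0
```

Run:
```python
from h import *
s=st(); T=rot(s["eef_rot"])
print("delta units",T.T@(np.array([.4937,.1468,.002])-s["tcp_pos"])/.06)
```

```text
t 6.35 tcp [0.4907 0.147  0.1421] 
R
 [[-0.2102  0.9777 -0.0015]
 [ 0.9777  0.2102 -0.    ]
 [ 0.0003 -0.0015 -1.    ]] 
q [ 0.16    0.0148 -0.1119  1.4456  0.0002  1.519 ] F [-0.9843  0.189   0.3629] gap 0.05057859638716639 0.0
delta units [-0.0152  0.0521  2.3348]
```

Request:
{"name": "send_rows", "arguments": {"newtons": 25, "series": [{"fingers": -0.18, "translation": [-0.02, 0.05, 0.9], "twist": [0, 0, 0]}, {"fingers": -0.18, "translation": [0, 0, 0.7], "twist": [0, 0, 0]}, {"fingers": -0.18, "translation": [0, 0, 0.5], "twist": [0, 0, 0]}, {"fingers": -0.18, "translation": [0, 0, 0.23], "twist": [0, 0, 0]}, {"fingers": -0.18, "translation": [0, 0, 0], "twist": [0, 0, 0]}, {"fingers": 1, "translation": [0, 0, 0], "twist": [0, 0, 0]}, {"fingers": 1, "translation": [0, 0, 0], "twist": [0, 0, 0]}, {"fingers": 1, "translation": [0, 0, 0], "twist": [0, 0, 0]}, {"fingers": 1, "translation": [0, 0, 0], "twist": [0, 0, 0]}]}}

```text
clock: 7.48
tcp_pos: [0.497, 0.1467, 0.0046]
eef_rot: [0.001, 0.629, 0.777, 0.001]
wrist_force: [-0.4, -0.4, 6.5]
finger_gap: 0.0237
grip_force: 24.6
```

The 24 mm gap matches the hook's length, so it's held. Walking it over now.

Request:
{"name": "send_rows", "arguments": {"series": [{"fingers": 1, "translation": [0.05, 0, -0.105], "twist": [0, 0, 0]}, {"fingers": 1, "translation": [0.07, 0, -0.1], "twist": [0, 0, 0]}, {"fingers": 1, "translation": [0.1, 0, -0.09], "twist": [0, 0, 0]}, {"fingers": 1, "translation": [0.12, 0, -0.08], "twist": [0, 0, 0]}, {"fingers": 1, "translation": [0.14, 0, -0.06], "twist": [0, 0, 0]}, {"fingers": 1, "translation": [0.15, 0, -0.04], "twist": [0, 0, 0]}, {"fingers": 1, "translation": [0.16, 0, -0.01], "twist": [0, 0, 0]}, {"fingers": 1, "translation": [0, 0, 0], "twist": [0, 0, 0]}]}}

```text
clock: 8.48
tcp_pos: [0.4852, 0.1936, 0.0317]
eef_rot: [-0.0, 0.629, 0.778, -0.0]
wrist_force: [0.0, 0.1, -2.2]
finger_gap: 0.0235
grip_force: 24.7
```

```bash
python3 -c "
from h import *
p,im=grab('wrist','w4'); q,s=grab('scene','s4')
a=cv2.resize(s[220:330,240:400],(436,300),interpolation=2); b=cv2.resize(im,(436,272)); cv2.imwrite('pics/m4.png',np.vstack([a,b]))"
```

```text
(no output)
```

View pics/m4.png

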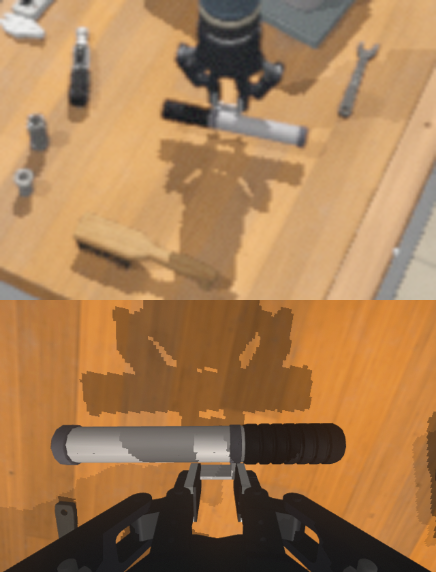

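The bar was lifted rigidly in the pads with the hook still to the right, rather than pivoting. I'll ease the grip in small steps so it swings to hang under the hook.

Request:
{"name": "send_rows", "arguments": {"newtons": 20, "series": [{"fingers": 0.6, "translation": [0, 0, 0], "twist": [0, 0, 0]}, {"fingers": 0.52, "translation": [0, 0, 0], "twist": [0, 0, 0]}]}}

```text
clock: 8.82
tcp_pos: [0.4855, 0.1925, 0.0317]
eef_rot: [-0.0, 0.63, 0.777, -0.0]
wrist_force: [0.1, -0.6, -2.4]
finger_gap: 0.0233
grip_force: 24.7
```

Request:
{"name": "send_rows", "arguments": {"series": [{"fingers": 0.48, "translation": [0, 0, 0], "twist": [0, 0, 0]}]}}

```text
clock: 8.95
tcp_pos: [0.4855, 0.1926, 0.0318]
eef_rot: [-0.0, 0.629, 0.777, -0.0]
wrist_force: [1.0, 0.1, -3.3]
finger_gap: 0.0232
grip_force: 24.7
```

Request:
{"name": "send_rows", "arguments": {"newtons": 20, "series": [{"fingers": 0.462, "translation": [0, 0, 0], "twist": [0, 0, 0]}]}}

```text
clock: 9.07
tcp_pos: [0.4855, 0.1927, 0.0318]
eef_rot: [-0.0, 0.629, 0.777, -0.0]
wrist_force: [-0.2, 0.1, -2.8]
finger_gap: 0.0232
grip_force: 24.7
```

Request:
{"name": "send_rows", "arguments": {"newtons": 20, "series": [{"fingers": 0.45, "translation": [0, 0, 0], "twist": [0, 0, 0]}]}}

```text
clock: 9.2
tcp_pos: [0.4855, 0.1928, 0.0318]
eef_rot: [0.0, 0.629, 0.777, 0.0]
wrist_force: [0.2, 0.2, -2.7]
finger_gap: 0.0238
grip_force: 22.2
```

Request:
{"name": "send_rows", "arguments": {"newtons": 20, "series": [{"fingers": 0.44, "translation": [0, 0, 0], "twist": [0, 0, 0]}]}}

```text
clock: 9.32
tcp_pos: [0.4855, 0.1928, 0.0319]
eef_rot: [0.0, 0.629, 0.777, 0.0]
wrist_force: [-1.6, 0.1, -2.7]
finger_gap: 0.024
grip_force: 14.4
```

Force is now falling gradually with opening; continue easing.

Request:
{"name": "send_rows", "arguments": {"series": [{"fingers": 0.434, "translation": [0, 0, 0], "twist": [0, 0, 0]}, {"fingers": 0.434, "translation": [0, 0, 0], "twist": [0, 0, 0]}]}}

```text
clock: 9.57
tcp_pos: [0.4855, 0.1928, 0.0319]
eef_rot: [0.0, 0.629, 0.777, -0.0]
wrist_force: [-0.2, 0.3, -2.0]
finger_gap: 0.0242
grip_force: 9.9
```

Request:
{"name": "send_rows", "arguments": {"series": [{"fingers": 0.43, "translation": [0, 0, 0], "twist": [0, 0, 0]}, {"fingers": 0.43, "translation": [0, 0, 0], "twist": [0, 0, 0]}]}}

```text
clock: 9.82
tcp_pos: [0.4856, 0.1929, 0.0319]
eef_rot: [0.0, 0.629, 0.777, 0.0]
wrist_force: [-0.0, -0.2, -1.8]
finger_gap: 0.0242
grip_force: 8.4
```

```bash
python3 -c "
from h import *
q,s=grab('wrist','w5'); b=cv2.imread('pics/w4.png')
st(); print(cv2.absdiff(s,b)[100:300].mean())"
```

```text
t 9.88 tcp [0.4855 0.1929 0.0318] 
R
 [[-0.2079  0.9782  0.0001]
 [ 0.9782  0.2079  0.0001]
 [ 0.0001  0.0001 -1.    ]] 
q [ 0.2497  0.0941 -0.2524  1.2243  0.0001  1.611 ] F [ 1.4982  0.14   -2.182 ] gap 0.024357514604948904 8.376030488871038
18.229604166666668
```

Run:
```python
from h import *
for n in ["w4","w5"]:
    g=cv2.cvtColor(cv2.imread(f"pics/{n}.png"),cv2.COLOR_BGR2GRAY)
    c=g[:,440:500].mean(1); r=np.where(c<40)[0]; print(n,r.min(),[x for x in r if x<300][-1] )
    print([int(v) for v in c[150:300:6]])
```

```text
w4 185 234
[139, 140, 147, 153, 152, 152, 37, 33, 34, 35, 37, 39, 41, 41, 39, 66, 147, 146, 147, 146, 145, 145, 144, 131, 114]Traceback (most recent call last):
  File "<stdin>", line 4, in <module>
IndexError: list index out of range
```

```bash
cat >> h.py <<'E'
def ascii(im,st=8,x0=0,x1=640,y0=0,y1=400,sy=None):
    hs=cv2.cvtColor(im,cv2.COLOR_BGR2HSV)
    for r in range(y0,y1,sy or 2*st):
        print(f"{r:3d} "+"".join('#' if hs[r,c,2]<60 else ('o' if hs[r,c,1]<60 else '.') for c in range(x0,x1,st)))
E
python3 -c "
from h import *
ascii(cv2.imread('pics/w5.png'),8,sy=14)"
```

```text
0 ................................................................................
 14 ................................................................................
 28 ................................................................................
 42 ................................................................................
 56 ................................................................................
 70 ................................................................................
 84 ................................................................................
 98 ................................................................................
112 ................................................................................
126 ................................................................................
140 ................................................................................
154 ................................................................................
168 ..............................................................................
[... 662 characters left out ...]
....................
294 .......................##############.......##############......................
308 ...........o........#################.......o################...................
322 ...........ooo#..#########oo########........o##################.................
336 ...........ooo#########.###########..........#########o##.########..............
350 ...........###########.###o###############################.##########...........
364 ........################################################################........
378 ......####################.###########################.####################.....
392 ...#####################.###############################.#####################..
```

```bash
python3 -c "
from h import *
q,s=grab('scene','s5'); q,d=grab('side','d5'); im=cv2.imread('pics/w5.png')
a=cv2.resize(s[235:290,285:375],(450,275),interpolation=2); e=cv2.resize(d[165:235,235:325],(350,275),interpolation=2); b=cv2.resize(im[120:340],(800,275)); cv2.imwrite('pics/m5.png',np.vstack([np.hstack([a,e]),b]))"
```

```text
(no output)
```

View pics/m5.png

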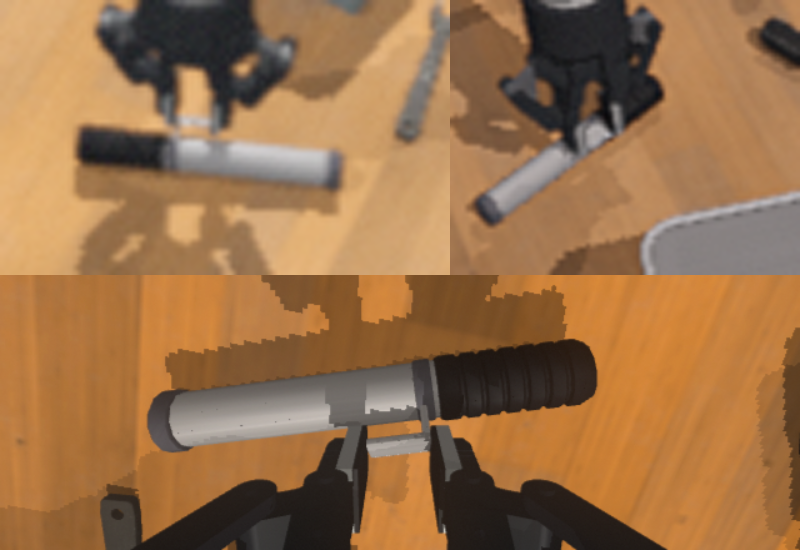

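The picture shows the hook's leg in the pads at (370–425,445), with the tube below and to its left. The bar has started swinging under, foot end (172,420) first. I'll triangulate its end points.

```bash
cat >> h.py <<'E'
def tri(obs):
    A=np.zeros((3,3));b=np.zeros(3)
    for p,uv in obs:
        d=rot(p["rotation"])@np.linalg.inv(p["K"])@[*uv,1.]; d/=np.linalg.norm(d); M=np.eye(3)-np.outer(d,d); A+=M; b+=M@p["eye"]
    return np.linalg.solve(A,b)
E
python3 - <<'E'
from h import *
w,s,d=[viewer.camera_params(n) for n in ["wrist","scene","side"]]
f=tri([(w,(138,236)),(s,(351.4,269)),(d,(245.3,217.7))]); g=tri([(w,(468,198)),(s,(302,264.4))])
print(f,g,np.linalg.norm(f-g)); h=f+(g-f)*112/180; print("hook axis pt",h)
leg=tri([(w,(318,256)),(s,(323.5,259.5))]); print("leg",leg)
E
```

```text
[0.3906 0.1764 0.0139] [0.5449 0.2397 0.0328] 0.16780322979023446
hook axis pt [0.4866 0.2158 0.0257]
leg [0.4852 0.1965 0.0373]
```

Triangulation puts the hook at α≈30° above level, with the foot touching the bench. I'll raise a little and ease more so it hangs.

Request:
{"name": "send_rows", "arguments": {"series": [{"fingers": 0.43, "translation": [0, 0, -0.15], "twist": [0, 0, 0]}, {"fingers": 0.427, "translation": [0, 0, -0.1], "twist": [0, 0, 0]}, {"fingers": 0.424, "translation": [0, 0, 0], "twist": [0, 0, 0]}, {"fingers": 0.424, "translation": [0, 0, 0], "twist": [0, 0, 0]}]}}

```text
clock: 10.48
tcp_pos: [0.4856, 0.1929, 0.0469]
eef_rot: [0.0, 0.629, 0.777, 0.0]
wrist_force: [-0.6, -0.7, -2.3]
finger_gap: 0.0243
grip_force: 6.6
```

```bash
python3 -c "
from h import *
p,im=grab('wrist','w6'); ascii(im,8,sy=10,y0=130,y1=320); grab('scene','s6')"
```

```text
130 ................................................................................
140 ................................................................................
150 ................................................................................
160 ................................................................................
170 ................................................................................
180 .................................................##########.....................
190 ..........................................#o################..................##
200 .................................ooooooooooo################..................##
210 ........................oooooooooooooooooooo################..................##
220 ................oooooooooooooooooooooooooooo####o##########...................##
230 ................oooooooooooooooooooooooooooo######............................##
240 ...............ooooooooooooooooooooooo.......................................###
250 ................oooooooooooo.......o#.oooooooo...............................###
260 .................oo#.............#oo#oooooo##o##..............................##
270 ................................##oo#.......#oo#..............................oo
280 ...............................####o#.......#o###.............................oo
290 .............oo.........####..#######.......######...####.....................oo
300 .............o#o......###############.......###############...................oo
310 .............ooo....#################.......#################.................oo
```

Request:
{"name": "send_rows", "arguments": {"series": [{"fingers": 0.42, "translation": [0, 0, 0], "twist": [0, 0, 0]}, {"fingers": 0.42, "translation": [0, 0, 0], "twist": [0, 0, 0]}, {"fingers": 0.417, "translation": [0, 0, 0], "twist": [0, 0, 0]}, {"fingers": 0.417, "translation": [0, 0, 0], "twist": [0, 0, 0]}]}}

```text
clock: 11.08
tcp_pos: [0.4854, 0.1928, 0.0468]
eef_rot: [-0.0, 0.629, 0.777, -0.0]
wrist_force: [-0.8, 0.2, -1.8]
finger_gap: 0.0253
grip_force: 5.3
```

```bash
python3 -c "
from h import *
p,im=grab('wrist','w7'); ascii(im,8,sy=10,y0=150,y1=300); grab('scene','s7')"
```

```text
150 ................................................................................
160 ................................................................................
170 ................................................................................
180 ................................................................................
190 .............................................#.#############..................##
200 .....................................ooooo###################.................##
210 ........................oooooooooooooooooooo#################.................##
220 ..................ooooooooooooooooooooooooooo################.................##
230 ..................oooooooooooooooooooooooo#oo###############..................##
240 ..................ooooooooooooooooooooooo..o..................................##
250 ...................ooooo...........o#ooooooooo...............................###
260 .................................#oo#ooooooo#o##..............................##
270 ................................##oo#.......#oo#..............................oo
280 ...............................####o#.......#o####............................oo
290 ..............o.........####..#######.......######...####.....................oo
```

Request:
{"name": "send_rows", "arguments": {"series": [{"fingers": 0.412, "translation": [0, 0, 0], "twist": [0, 0, 0]}, {"fingers": 0.412, "translation": [0, 0, 0], "twist": [0, 0, 0]}, {"fingers": 0.407, "translation": [0, 0, 0], "twist": [0, 0, 0]}, {"fingers": 0.407, "translation": [0, 0, 0], "twist": [0, 0, 0]}]}}

```text
clock: 11.68
tcp_pos: [0.4861, 0.1929, 0.0474]
eef_rot: [0.0, 0.629, 0.777, 0.0]
wrist_force: [0.2, -0.4, 0.2]
finger_gap: 0.0255
grip_force: 0.0
```

```bash
python3 -c "
from h import *
p,im=grab('wrist','w8'); ascii(im,8,sy=10,y0=150,y1=300); grab('scene','s8')"
```

```text
150 ................................................................................
160 ................................................................................
170 ................................................................................
180 ................................................................................
190 ..............................................................................##
200 ......................................ooooo#o#############...................###
210 ...................o#oooooooooooooooooooooooo#############...................###
220 ..................ooooooooooooooooooooooooooo##############..................###
230 ..................ooooooooooooooooooooooooooo#############...................###
240 ...................ooooooooooooooooooooooooo.###.............................###
250 ...................................o#.oooooooo...............................###
260 .................................#oo#.......#o##..............................##
270 ................................##oo#.......#oo#..............................oo
280 ...............................####o#.......#o####............................oo
290 .............o.#........####..#######.......######...####.....................oo
```

The hook slipped out at about 5 N, having swung about half way, and the bar fell back onto the bench. Next: regrasp the hook with the wrist turned half round so the camera is on top when leaning, ease to ~5.5 N so it swings part way, grip firm, then lean the tool left to carry the hook over the top.

Request:
{"name": "send_rows", "arguments": {"series": [{"fingers": -0.18, "translation": [0, 0, -0.5], "twist": [0, 0, -1]}, {"fingers": -0.18, "translation": [0, 0, -0.5], "twist": [0, 0, -1]}, {"fingers": -0.18, "translation": [0, 0, 0], "twist": [0, 0, -1]}, {"fingers": -0.18, "translation": [0, 0, 0], "twist": [0, 0, -1]}, {"fingers": -0.18, "translation": [0, 0, 0], "twist": [0, 0, -1]}, {"fingers": -0.18, "translation": [0, 0, 0], "twist": [0, 0, -1]}, {"fingers": -0.18, "translation": [0, 0, 0], "twist": [0, 0, -1]}, {"fingers": -0.18, "translation": [0, 0, 0], "twist": [0, 0, -1]}, {"fingers": -0.18, "translation": [0, 0, 0], "twist": [0, 0, -1]}, {"fingers": -0.18, "translation": [0, 0, 0], "twist": [0, 0, -1]}, {"fingers": -0.18, "translation": [0, 0, 0], "twist": [0, 0, -1]}, {"fingers": -0.18, "translation": [0, 0, 0], "twist": [0, 0, -1]}, {"fingers": -0.18, "translation": [0, 0, 0], "twist": [0, 0, -1]}, {"fingers": -0.18, "translation": [0, 0, 0], "twist": [0, 0, -1]}, {"fingers": -0.18, "translation": [0, 0, 0], "twist": [0, 0, -1]}, {"fingers": -0.18, "translation": [0, 0, 0], "twist": [0, 0, -1]}, {"fingers": -0.18, "translation": [0, 0, 0], "twist": [0, 0, -1]}, {"fingers": -0.18, "translation": [0, 0, 0], "twist": [0, 0, -1]}, {"fingers": -0.18, "translation": [0, 0, 0], "twist": [0, 0, 0]}]}}

```text
clock: 14.15
tcp_pos: [0.4857, 0.1929, 0.1071]
eef_rot: [-0.0, 0.776, -0.63, 0.0]
wrist_force: [0.5, 0.8, 0.1]
finger_gap: 0.0502
grip_force: 0.0
```

```bash
python3 -c "
from h import *
s=st();p,im=grab('wrist','w9');ascii(im,8,sy=10,y0=100,y1=340)
s9=cv2.imread('pics/s8.png'); ascii(grab('scene','s9')[1],1,x0=285,x1=375,y0=240,y1=290,sy=2)"
```

```text
t 14.15 tcp [0.4857 0.1929 0.1071] 
R
 [[ 0.2059 -0.9786  0.0005]
 [-0.9786 -0.2059  0.0001]
 [-0.     -0.0005 -1.    ]] 
q [ 0.2496  0.05   -0.1458  1.3746 -0.     -1.5286] F [0.538  0.8068 0.1262] gap 0.05016482049494417 0.0
100 .oooo..........................................................oo...............
110 ..ooo.........................................................#oo...............
120 ...oo...........................................................................
130 ..ooooo........................................................o................
140 ..###ooo.....................................................#o#................
150 ..#o##oo.......................................................#................
160 ...###ooo.......................................................................
170 ...####oo.......................................................................
180 ....#ooo##......................................................................
190 .....######.....................................................................
200 ......######.......
[... 2841 characters left out ...]
...................................
276 ..........................................................................................
278 ..........................................................................................
280 ..........................................................................................
282 ..........................................................................................
284 ..........................................................................................
286 ..........................................................................................
288 ..........................................................................................
```

```bash
python3 -c "
from h import *
a=cv2.imread('pics/w9.png')[180:250,200:470]; s=cv2.imread('pics/s9.png')[248:280,290:360]
cv2.imwrite('pics/m9.png',np.vstack([cv2.resize(a,(800,207),interpolation=2),cv2.resize(s,(800,366),interpolation=2)]))"
```

```text
(no output)
```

View pics/m9.png

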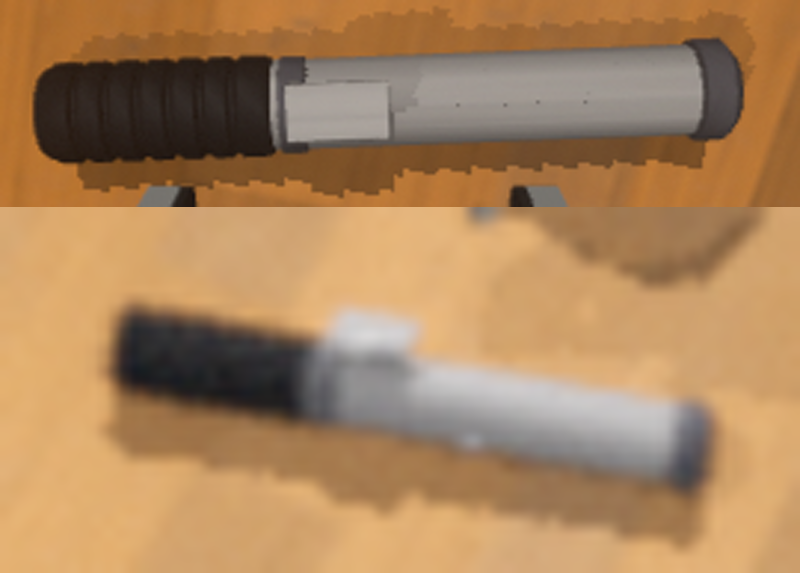

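The hook now stands straight up on the bench, visible at (285–390, 82–140) in the crop, on top of the tube. A gentle nudge to the left with shut fingers will tip it over.

Run:
```python
from h import *
p=viewer.camera_params("wrist")
k=270/800
px=lambda u,v:(200+u*k,180+v*k)
g=ray(p,px(37,110),.0135); f=ray(p,px(740,88),.0135); u=(g-f)/np.linalg.norm(g-f)
print(g,f,np.linalg.norm(g-f),np.degrees(np.arctan2(u[1],u[0])))
h=f+.112*u; leg=ray(p,px(337,112),.0365); print("h",h,"leg",leg, "leg offs left of axis",np.cross(u,leg-h)[2], "along",(leg-h)@u)
s=manip.sense(); T=rot(s["eef_rot"]); n=np.array([u[1],-u[0],0])
for off in (.03,):
    t=h-.010*u+n*off; t[2]=.031
    print(t,T.T@(t-s["tcp_pos"])/.06)
```

```text
[0.5663 0.2213 0.0135] [0.3864 0.1772 0.0135] 0.1851823987395587 13.782614939797433
h [0.4952 0.2039 0.0135] leg [0.4898 0.1978 0.0365] leg offs left of axis -0.0045982955466330674 along -0.006729398166891658
[0.4926 0.1723 0.031 ] [ 0.3587 -0.044   1.2665]
```

Request:
{"name": "send_rows", "arguments": {"series": [{"fingers": 1, "translation": [0.42, -0.04, 0], "twist": [0, 0, 0]}, {"fingers": 1, "translation": [0, 0, 0.3], "twist": [0, 0, 0]}, {"fingers": 1, "translation": [0, 0, 0.4], "twist": [0, 0, 0]}, {"fingers": 1, "translation": [0, 0, 0.4], "twist": [0, 0, 0]}, {"fingers": 1, "translation": [0, 0, 0.18], "twist": [0, 0, 0]}, {"fingers": 1, "translation": [0, 0, 0], "twist": [0, 0, 0]}, {"fingers": 1, "translation": [-0.1, 0, 0], "twist": [0, 0, 0]}, {"fingers": 1, "translation": [-0.08, 0, 0], "twist": [0, 0, 0]}, {"fingers": 1, "translation": [-0.08, 0, 0], "twist": [0, 0, 0]}, {"fingers": 1, "translation": [-0.08, 0, 0], "twist": [0, 0, 0]}, {"fingers": 1, "translation": [-0.08, 0, 0], "twist": [0, 0, 0]}, {"fingers": 1, "translation": [-0.08, 0, 0], "twist": [0, 0, 0]}]}}

```text
clock: 15.75
tcp_pos: [0.4868, 0.1984, 0.03]
eef_rot: [0.0, 0.777, -0.629, -0.0]
wrist_force: [-0.5, 0.6, -0.1]
finger_gap: 0.0002
grip_force: 0.0
```

```bash
python3 -c "
from h import *
st();ascii(grab('scene','s10')[1],1,x0=285,x1=375,y0=248,y1=290,sy=2)"
```

```text
t 15.75 tcp [0.4868 0.1984 0.03  ] 
R
 [[ 0.2079 -0.9781 -0.    ]
 [-0.9781 -0.2079  0.    ]
 [-0.      0.     -1.    ]] 
q [ 0.2593  0.1037 -0.2458  1.2213  0.     -1.5209] F [-0.4818  0.644  -0.0501] gap 0.0002315058614521886 0.010212107990810182
248 ........................###...##################oooooooo............................ooo...
250 ..........................o#oooo#####..##########ooo#ooo............................ooo...
252 ............................#########oo#####oo#######..............................ooo....
254 ..................................###############.................................ooo.....
256 ...................................oooo##........................................oooo.....
258 ...................................ooooo#.......................................oooo......
260 ................##oooo.............ooooo........................................oooo......
262 ...............#############o#oooooooooo.........................................oo.......
264 ...............###############oooooooooooooooooooo.....................................
[... 443 characters left out ...]
...................................
276 ..........................................................................................
278 ..........................................................................................
280 ..........................................................................................
282 ..........................................................................................
284 ..........................................................................................
286 ..........................................................................................
288 ..........................................................................................
```

Request:
{"name": "send_rows", "arguments": {"series": [{"fingers": 1, "translation": [-0.09, 0, 0], "twist": [0, 0, 0]}, {"fingers": 1, "translation": [-0.09, 0, 0], "twist": [0, 0, 0]}, {"fingers": 1, "translation": [-0.09, 0, 0], "twist": [0, 0, 0]}, {"fingers": 1, "translation": [-0.09, 0, 0], "twist": [0, 0, 0]}, {"fingers": 1, "translation": [-0.09, 0, 0], "twist": [0, 0, 0]}, {"fingers": 1, "translation": [-0.09, 0, 0], "twist": [0, 0, 0]}, {"fingers": 1, "translation": [0, 0, 0], "twist": [0, 0, 0]}, {"fingers": 1, "translation": [0, 0, 0], "twist": [0, 0, 0]}]}}

```text
clock: 16.8
tcp_pos: [0.4801, 0.2297, 0.03]
eef_rot: [0.0, 0.777, -0.629, 0.0]
wrist_force: [-0.4, -0.0, 0.6]
finger_gap: -0.0002
grip_force: 0.0
```

```bash
python3 -c "
from h import *
st();ascii(grab('scene','s11')[1],1,x0=285,x1=375,y0=248,y1=290,sy=2)"
```

```text
t 16.8 tcp [0.4801 0.2297 0.03  ] 
R
 [[ 0.208  -0.9781  0.    ]
 [-0.9781 -0.208  -0.0002]
 [ 0.0002  0.     -1.    ]] 
q [ 0.3203  0.1204 -0.2276  1.2228 -0.0002 -1.46  ] F [-0.446  -0.0474  0.5621] gap -0.00023896690513336522 0.0
248 ..................ooooo########################.....................................oooo..
250 .................ooooooo#######################o....................................ooo...
252 ..................###ooo########################o..................................ooo....
254 ...................o##o#########################oooooo............................ooo.....
256 ......................##...oo##################ooooooo...........................oooo.....
258 ........................##ooo#################ooo##oo...........................oooo......
260 ..........................###############ooo#######.............................oooo......
262 ................................###############..................................o........
264 ...............##oo.............ooooo##...................................................
266 ........
[... 427 characters left out ...]
ooooooooooo........................
276 ...............................ooooooo..............ooooooooooooo.........................
278 ..........................................................................................
280 ..........................................................................................
282 ..........................................................................................
284 ..........................................................................................
286 ..........................................................................................
288 ..........................................................................................
```

The hook has come over to the left. Next I'll raise, turn to the grasp orientation and measure.

Request:
{"name": "send_rows", "arguments": {"series": [{"fingers": 1, "translation": [0, 0, -0.7], "twist": [0, 0, 0]}, {"fingers": -1, "translation": [0.1, -0.65, -0.7], "twist": [0, 0, 1]}, {"fingers": -1, "translation": [0, -0.6, -0.5], "twist": [0, 0, 1]}, {"fingers": -1, "translation": [0, 0, 0], "twist": [0, 0, 1]}, {"fingers": -1, "translation": [0, 0, 0], "twist": [0, 0, 1]}, {"fingers": -1, "translation": [0, 0, 0], "twist": [0, 0, 1]}, {"fingers": -1, "translation": [0, 0, 0], "twist": [0, 0, 1]}, {"fingers": -1, "translation": [0, 0, 0], "twist": [0, 0, 1]}, {"fingers": -1, "translation": [0, 0, 0], "twist": [0, 0, 1]}, {"fingers": -1, "translation": [0, 0, 0], "twist": [0, 0, 1]}, {"fingers": -1, "translation": [0, 0, 0], "twist": [0, 0, 0]}]}}

```text
clock: 18.23
tcp_pos: [0.5555, 0.233, 0.1439]
eef_rot: [-0.0, -0.105, 0.994, -0.0]
wrist_force: [-0.5, -0.1, 0.3]
finger_gap: 0.0855
grip_force: 0.0
```

Run:
```python
from h import *
s=st();p,im=grab('wrist','w12');ascii(im,4,sy=8,x0=200,x1=480,y0=0,y1=290)
```

```text
t 18.23 tcp [0.5555 0.233  0.1439] 
R
 [[-0.9778 -0.2095 -0.0002]
 [-0.2095  0.9778 -0.0001]
 [ 0.0002 -0.0001 -1.    ]] 
q [ 0.2858  0.2475  0.1478  1.4713 -0.0001  0.0748] F [-0.5103 -0.0748  0.339 ] gap 0.08553743366772334 0.0
  0 .............................oooooooo.................................
  8 .............................oooooooo.................................
 16 .............................oooooooo.................................
 24 .............................oooooooo.................................
 32 ..............................ooooooo.................................
 40 ..............................ooooooo.................................
 48 ..............................ooooooo.................................
 56 ..............................ooooooo.................................
 64 ..............................ooooooo.................................
 72 ..............................ooooooo.................................
 80 ..............................ooooooo.................................
 88 ..............................ooooooo....
[... 1204 characters left out ...]
.........................
224 ......................................................................
232 ......................................................................
240 ......................................................................
248 ......................................................................
256 .ooo##................................................###ooo..........
264 oo####................................................####ooo#........
272 o#####................................................######ooo##.....
280 #######...............................................#######oooo##...
288 #######...............................................#########ooo###.
```

Run:
```python
from h import *
im=cv2.imread('pics/w12.png').astype(float); p=viewer.camera_params("wrist")
hs=cv2.cvtColor(im.astype(np.uint8),cv2.COLOR_BGR2HSV)
m=((hs[...,2]<60)|(hs[...,1]<60))
pts=[]
for r in list(range(5,90,5))+list(range(145,190,5)):
    c=np.where(m[r,300:370])[0]+300; pts.append((r,(c.min()+c.max())/2,c.max()-c.min()+1))
P=np.array([ray(p,(c,r),.0135) for r,c,w in pts])
a,b=np.polyfit(P[:,0],P[:,1],1); print("y=",a,"x+",b,np.degrees(np.arctan(a)),np.std(P[:,1]-a*P[:,0]-b))
c=np.where(m[130:215,335])[0]+130; g=ray(p,(335,c.max()),.0135); print("gripend row",c.max(),g)
u=np.array([1,a,0])/np.hypot(1,a); G0=np.array([g[0],a*g[0]+b,.0135]); h=G0-.068*u; print("gripend",G0,"h",h)
print("bridge row pts",[ray(p,(355,r),.013) for r in (118,126)])
G=h+.053*u; s=manip.sense(); T=rot(s["eef_rot"])
an=np.radians(20); tz=-np.sin(an)*u+np.array([0,0,-np.cos(an)]); t=G+tz*.0096; print("G",G,"TCP",t)
t2=t.copy(); t2[2]=s["tcp_pos"][2]; print("delta horiz units",T.T@(t2-s["tcp_pos"])/.06,"down",(s["tcp_pos"][2]-t[2])/.06, "yaw diff",np.degrees(np.arctan2(-T[1,0],-T[0,0])-np.arctan(a)))
```

```text
y= 0.2569659895130737 x+ 0.10614356141169974 14.411267464295927 0.00022320954212366227
gripend row 199 [0.5593 0.2497 0.0135]
gripend [0.5593 0.2499 0.0135] h [0.4935 0.2329 0.0135]
bridge row pts [array([0.4878, 0.2504, 0.013 ]), array([0.4941, 0.2519, 0.013 ])]
G [0.5448 0.2461 0.0135] TCP [0.5416 0.2453 0.0045]
delta horiz units [0.1834 0.2494 0.    ] down 2.3242309606322125 yaw diff -2.257170803575526
```

Request:
{"name": "send_rows", "arguments": {"newtons": 80, "series": [{"fingers": -1, "translation": [0.18, 0.25, 0], "twist": [0, 0, -0.23]}, {"fingers": -0.7, "translation": [0, 0, 0], "twist": [0, 1, 0]}, {"fingers": -0.5, "translation": [0, 0, 0], "twist": [0, 1, 0]}, {"fingers": -0.5, "translation": [-0.308, 0, 0.846], "twist": [0, 0, 0]}, {"fingers": -0.5, "translation": [-0.24, 0, 0.66], "twist": [0, 0, 0]}, {"fingers": -0.5, "translation": [-0.15, 0, 0.42], "twist": [0, 0, 0]}, {"fingers": -0.5, "translation": [-0.06, 0, 0.16], "twist": [0, 0, 0]}, {"fingers": -0.5, "translation": [0, 0, 0], "twist": [0, 0, 0]}]}}

```text
clock: 19.27
tcp_pos: [0.541, 0.246, 0.0109]
eef_rot: [-0.173, -0.123, 0.977, -0.022]
wrist_force: [-0.4, 0.4, -0.1]
finger_gap: 0.0638
grip_force: 0.0
```

```bash
python3 -c "
from h import *
st()"
```

```text
t 19.27 tcp [0.541  0.246  0.0109] 
R
 [[-0.9098 -0.2485 -0.3324]
 [-0.2336  0.9686 -0.0849]
 [ 0.343   0.0004 -0.9393]] 
q [0.3041 0.6829 0.4151 1.6527 0.0185 0.0496] F [-0.3521  0.4178 -0.0576] gap 0.06379712231933973 0.0
```

Request:
{"name": "send_rows", "arguments": {"newtons": 80, "series": [{"fingers": -0.5, "translation": [-0.035, -0.01, 0.1], "twist": [0, 0, 0]}, {"fingers": 0.2, "translation": [0, 0, 0], "twist": [0, 0, 0]}, {"fingers": 1, "translation": [0, 0, 0], "twist": [0, 0, 0]}, {"fingers": 1, "translation": [0, 0, 0], "twist": [0, 0, 0]}, {"fingers": 1, "translation": [0, 0, 0], "twist": [0, 0, 0]}, {"fingers": 1, "translation": [0, 0, 0], "twist": [0, 0, 0]}]}}

```text
clock: 20.02
tcp_pos: [0.5425, 0.2452, 0.0057]
eef_rot: [-0.171, -0.123, 0.977, -0.021]
wrist_force: [1.7, 0.1, 5.8]
finger_gap: 0.0243
grip_force: 79.0
```

Request:
{"name": "send_rows", "arguments": {"series": [{"fingers": 1, "translation": [0.1, 0, -0.28], "twist": [0, 0, 0]}, {"fingers": 1, "translation": [0.287, 0, -0.79], "twist": [0, 0, 0]}, {"fingers": 1, "translation": [0.287, 0, -0.79], "twist": [0, 0, 0]}, {"fingers": 1, "translation": [0.287, 0, -0.79], "twist": [0, 0, 0]}, {"fingers": 1, "translation": [0.287, 0, -0.79], "twist": [0, 0, 0]}, {"fingers": 1, "translation": [0.287, 0, -0.79], "twist": [0, 0, 0]}, {"fingers": 1, "translation": [0, 0, 0], "twist": [0, -1, 0]}, {"fingers": 1, "translation": [0, 0, 0], "twist": [0, -1, 0]}, {"fingers": 1, "translation": [0, 0, 0], "twist": [0, -1, 0]}, {"fingers": 1, "translation": [0, 0, 0], "twist": [0, -1, 0]}, {"fingers": 1, "translation": [0, 0, 0], "twist": [0, -1, 0]}, {"fingers": 1, "translation": [0, 0, 0], "twist": [0, -1, 0]}, {"fingers": 1, "translation": [0, 0, 0], "twist": [0, -1, 0]}, {"fingers": 1, "translation": [0, 0, 0], "twist": [0, -1, 0]}, {"fingers": 1, "translation": [0, 0, 0], "twist": [0, -1, 0]}, {"fingers": 1, "translation": [0, 0, 0], "twist": [0, 0, 0]}]}}

```text
clock: 22.02
tcp_pos: [0.5341, 0.2425, 0.2406]
eef_rot: [0.536, -0.107, 0.835, 0.065]
wrist_force: [-2.3, -1.5, -12.3]
finger_gap: 0.0242
grip_force: 78.7
```

Run:
```python
from h import *
s=st()
for n in ["scene","side","wrist"]:
    p,im=grab(n,n+"13"); 
    if n!="wrist":
        uv=proj(p,s["tcp_pos"]); print(n,uv)
```

```text
t 22.02 tcp [0.5341 0.2425 0.2406] 
R
 [[-0.4031 -0.2482  0.8808]
 [-0.1083  0.9687  0.2234]
 [-0.9087 -0.0053 -0.4174]] 
q [ 0.3725 -0.9022 -1.0368  0.2989 -0.1127  0.0462] F [ -2.2937  -1.4544 -12.2623] gap 0.024162010420429602 78.68192553520203
scene [302.3184 227.6517]
side [275.0445 132.5342]
```

Request:
{"name": "send_rows", "arguments": {"series": [{"fingers": 1, "translation": [-0.715, -0.087, 0.027], "twist": [0, 0, 0]}, {"fingers": 1, "translation": [-0.715, -0.087, 0.027], "twist": [0, 0, 0]}, {"fingers": 1, "translation": [-0.715, -0.087, 0.027], "twist": [0, 0, 0]}, {"fingers": 1, "translation": [0, 0, 0], "twist": [0, 0, 0]}, {"fingers": 1, "translation": [0, 0, 0], "twist": [0, 0, 0]}]}}

```text
clock: 22.8
tcp_pos: [0.5996, 0.2436, 0.3993]
eef_rot: [0.556, -0.103, 0.822, 0.07]
wrist_force: [0.6, 0.1, -3.9]
finger_gap: 0.0242
grip_force: 78.9
```

Run:
```python
from h import *
s=st()
S={}
for n in ["scene","side"]:
    p,im=grab(n,n+"14"); u,v=np.round(proj(p,s["tcp_pos"])).astype(int); S[n]=im[v-45:v+65,u-55:u+55] ; print(n,u,v)
cv2.imwrite("pics/m14.png",np.hstack([cv2.resize(S[n],(400,400),interpolation=2) for n in S]))
```

```text
t 22.8 tcp [0.5996 0.2436 0.3993] 
R
 [[-0.3606 -0.247   0.8994]
 [-0.0916  0.969   0.2294]
 [-0.9282  0.0003 -0.3721]] 
q [ 0.3096 -0.7183 -0.6795  0.4206 -0.0556  0.0227] F [ 0.6168  0.0979 -3.8668] gap 0.02415963971381722 78.88163208961487
scene 280 186
side 293 76
```

View pics/m14.png

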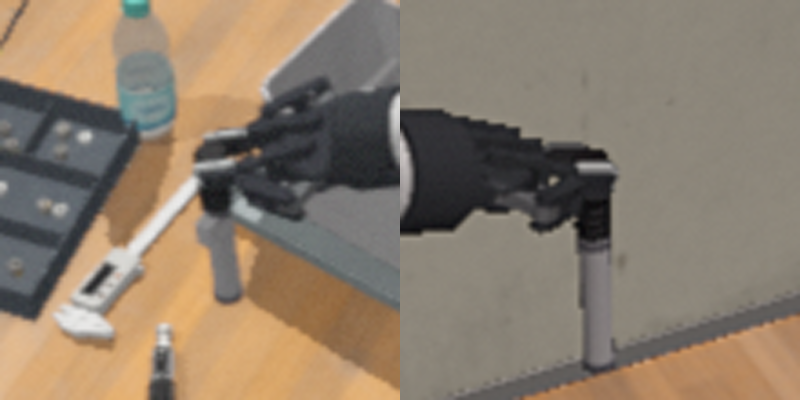

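The bar hangs upright in the gripper with the hook facing the scene camera (left), as wanted. Now I'll get the rim line from the two early wrist pictures.

Run:
```python
from h import *
K=viewer.camera_params("wrist")["K"]
P0=dict(K=K,eye=np.array([.526,.0697,.3722]),rotation=np.array([.1361,.9907,.0004,-.0007]))
P1=dict(K=K,eye=np.array([.4854,.1496,.3728]),rotation=np.array([.0857,.624,.7694,.1063]))
g0=cv2.cvtColor(cv2.imread("pics/wrist0.png"),cv2.COLOR_BGR2GRAY).astype(float)
pts=[]
for c in range(270,411,10):
    r0=int(215+(c-255)*.16); col=g0[r0-14:r0+15,c]
    if c in(270,340,410): print(c,r0-14,col.astype(int))
g1=cv2.cvtColor(cv2.imread("pics/w1.png"),cv2.COLOR_BGR2GRAY).astype(float)
for r in (100,160,220): c0=int(77-(r-100)*.2); print(r,c0-12,g1[r,c0-12:c0+13].astype(int))
```

```text
270 203 [ 89  89  89  89  88  91  89  87  97 106 125 150 162 168 172 167 139 144
 148 143 142 144 163 163 161 161 164 162 166]
340 214 [ 89  89  90  90  89  90  90  89  88  96 104 123 147 162 174 184 170 183
 191 177 186 203 194 211 206 230 211 225 237]
410 225 [ 87  86  86  87  87  85  85  87  86  86  88 100 116 138 157 172 196 170
 121  91  88  87  88  91  88  88  87  90  90]
100 65 [105 105 101 104 104 102 105 103 106 136 161 174 169 152 140 129 112  97
  90  84  79  76  79  80  78]
160 53 [114 120 115 117 118 117 121 117 108 119 157 169 183 157 143 133 114  98
  91  84  78  76  80  79  80]
220 41 [ 72  71  72  73  73  74  73  74  73  73 127 161 172 155 143 132 116  99
  92  85  78  77  78  78  77]
```

Run:
```python
from h import *
K=viewer.camera_params("wrist")["K"]
P0=dict(K=K,eye=np.array([.526,.0697,.3722]),rotation=np.array([.1361,.9907,.0004,-.0007]))
P1=dict(K=K,eye=np.array([.4854,.1496,.3728]),rotation=np.array([.0857,.624,.7694,.1063]))
A=np.array([ray(P0,(c,r),.157) for c,r in [(270,214.2),(340,226),(410,238.6)]])
B=np.array([ray(P1,(c,r),.157) for c,r in [(78,100),(67,160),(55.3,220)]])
print(A,B,sep="\n")
X=np.vstack([A,B]); a,b=np.polyfit(X[:,0],X[:,1],1); print("rim y=",a,"x+",b,np.degrees(np.arctan(a)), X[:,1]-a*X[:,0]-b)
# tray corners (left edge, z=.018) earlier
t0=np.array([.4338,.05]);t1=np.array([.7369,.002]); d=t1-t0; print("tray yaw",np.degrees(np.arctan2(d[1],d[0])),np.linalg.norm(d),(t0+t1)/2)
# current tool/bar
s=manip.sense(); T=rot(s["eef_rot"]); G=s["tcp_pos"]-.0096*T[:,2]; print("G",G,"az",np.degrees(np.arctan2(T[1,2],T[0,2])))
```

```text
[[ 0.491   0.0001  0.157 ]
 [ 0.5411 -0.0088  0.157 ]
 [ 0.5923 -0.0185  0.157 ]]
[[ 0.5099 -0.0046  0.157 ]
 [ 0.5513 -0.0117  0.157 ]
 [ 0.5972 -0.0201  0.157 ]]
rim y= -0.18278176680856778 x+ 0.08939067835448683 -10.3582800452715 [ 0.0004  0.0007  0.0004 -0.0008 -0.0004 -0.0003]
tray yaw -8.998833834042374 0.30687719041988115 [0.5854 0.026 ]
G [0.5898 0.2414 0.3961] az 14.317426635084207
```

Request:
{"name": "send_rows", "arguments": {"series": [{"fingers": 1, "translation": [0, 0, 0], "twist": [0.807, -0.2, 0.324]}, {"fingers": 1, "translation": [0, 0, 0], "twist": [0, 0, 0]}]}}

```text
clock: 23.15
tcp_pos: [0.597, 0.246, 0.3884]
eef_rot: [0.569, -0.043, 0.82, 0.029]
wrist_force: [-0.1, -0.4, -3.0]
finger_gap: 0.0247
grip_force: 79.1
```

```bash
cat >> h.py <<'E'
n=np.array([.180,.9837,0]); n/=np.linalg.norm(n); e=np.array([n[1],-n[0],0])
def plan(inside,xr,gz):
    s=st(); T=rot(s["eef_rot"]); G=s["tcp_pos"]-.0096*T[:,2]
    Rm=np.array([xr,-.18278*xr+.08939,0]); t=Rm-inside*n; t[2]=gz
    print("G",G,"inside now",-(G-Rm)@n,"target",t,"az",np.degrees(np.arctan2(T[1,2],T[0,2])),"pitch",np.degrees(np.arcsin(-T[2,2])))
    print("delta units",T.T@(t-G)/.06); print("left",T.T@n,"up",T.T@[0,0,1])
E
python3 -c "
from h import *
plan(.028,.585,.38)"
```

```text
t 23.15 tcp [0.597  0.246  0.3884] 
R
 [[-0.3479 -0.1033  0.9318]
 [-0.0362  0.9947  0.0967]
 [-0.9368 -0.0001 -0.3498]] 
q [ 0.4372 -0.6815 -0.6978  0.36   -0.3119  0.1206] F [-0.1258 -0.3544 -2.9642] gap 0.02465568772806506 79.06513094902039
G [0.588  0.2451 0.3917] inside now -0.2588837323439816 target [ 0.58   -0.0451  0.38  ] az 5.925727837642022 pitch 20.472706670246694
delta units [ 0.4048 -4.7964 -0.5247]
left [-0.0982  0.9598  0.2629] up [-0.9368 -0.0001 -0.3498]
```

Request:
{"name": "send_rows", "arguments": {"series": [{"fingers": 1, "translation": [0.0, -0.8, 0], "twist": [0, 0, 0]}, {"fingers": 1, "translation": [0.0, -0.8, 0], "twist": [0, 0, 0]}, {"fingers": 1, "translation": [0.1, -0.8, -0.12], "twist": [0, 0, 0]}, {"fingers": 1, "translation": [0.1, -0.8, -0.13], "twist": [0, 0, 0]}, {"fingers": 1, "translation": [0.1, -0.8, -0.13], "twist": [0, 0, 0]}, {"fingers": 1, "translation": [0.1, -0.8, -0.13], "twist": [0, 0, 0]}, {"fingers": 1, "translation": [0, 0, 0], "twist": [0, 0, 0]}, {"fingers": 1, "translation": [0, 0, 0], "twist": [0, 0, 0]}]}}

```text
clock: 24.15
tcp_pos: [0.5895, -0.0474, 0.3798]
eef_rot: [0.572, -0.039, 0.819, 0.029]
wrist_force: [0.1, 1.0, -2.6]
finger_gap: 0.0242
grip_force: 79.4
```

Run:
```python
from h import *
plan(.028,.585,.27)
s=manip.sense(); T=rot(s["eef_rot"]); G=s["tcp_pos"]-.0096*T[:,2]
for nme in ["scene","side"]:
    p,im=grab(nme,nme+"15")
    print(nme,"G",proj(p,G),"foot",proj(p,G-[0,0,.165]))
    u,v=np.round(proj(p,G)).astype(int); f=proj(p,G-[0,0,.165])
    ascii(im,1,x0=u-35,x1=u+35,y0=v,y1=v+75,sy=3)
```

```text
t 24.15 tcp [ 0.5895 -0.0474  0.3798] 
R
 [[-0.3433 -0.0973  0.9342]
 [-0.0314  0.9953  0.0921]
 [-0.9387  0.0023 -0.3447]] 
q [-0.4751 -0.9111 -0.8136  0.5096  0.5343 -0.2166] F [ 0.1409  1.0077 -2.5887] gap 0.02420001213007664 79.38273310661316
G [ 0.5805 -0.0483  0.3831] inside now 0.031062985240415193 target [ 0.58   -0.0451  0.27  ] az 5.633434111431428 pitch 20.161951651733197
delta units [1.7707 0.0498 0.6464]
left [-0.0927  0.9615  0.2588] up [-0.9387  0.0023 -0.3447]
scene G [329.7851 129.621 ] foot [329.1793 165.8865]
130 ..............................ooooooooooooooooo#########oooooooo######
133 ...............................o########oooooo..o########o#oo#########
136 ................................######....####ooooooooooooooo##o...###
139 .............................ooo#####.....##oo########oo..............
142 ........................oooooooo#####ooooo#####oooo#ooo...............
145 .....................oooooooooooooooooooo######oooooo.oooooo..........
148 .................oooooooooooooooooooooooooo##ooooooooooo..............
151 ..............ooooooooooooooooooooooo
[... 2535 characters left out ...]
.........................
204 .............................oooooooooo...........................oooo
207 .............................ooooooooo..............oooooooooooooooooo
210 .................................ooooooooooooooooooooooooooooooooooooo
213 .......................ooooooooooooooooooooooooooooooooooooooooooooooo
216 ........oooooooooooooooooooooooooooooooooooooooooooooooooooooooooooooo
219 oooooooooooooooooooooooooooooooooooooooooooooooooooooooooooooooooooooo
222 oooooooooooooooooooooooooooooooooooooooooooooooooooooooooooooooooooooo
225 oooooooooooooooooooooooooooooooooooooooooooooooooooooooooooooooooooooo
228 oooooooooooooooooooooooooooooooooooooooooooooooooooooooooooooooooooooo
```

Run:
```python
from h import *
a=cv2.imread("pics/side15.png").astype(int); b=cv2.imread("pics/side14.png").astype(int); d=np.abs(a-b).sum(2)
for r in range(159,214,3): print(r,"".join('X' if v>45 else '.' for v in d[r,310:370]))
a=cv2.imread("pics/scene15.png").astype(int); b=cv2.imread("pics/scene14.png").astype(int); d=np.abs(a-b).sum(2)
for r in range(126,180,2): print(r,"".join('X' if v>45 else '.' for v in d[r,300:370]))
s=manip.sense(); T=rot(s["eef_rot"]); G=s["tcp_pos"]-.0096*T[:,2]
for nme in ["scene","side"]:
    p=viewer.camera_params(nme); H=G-[0,0,.053]
    for az in (60,80,100):
        x=np.array([np.cos(np.radians(az)),np.sin(np.radians(az)),0]); y=np.array([-x[1],x[0],0])
        print(nme,az,[proj(p,H+.023*x+sg*.007*y+[0,0,z]).round(1) for z in (.003,-.022) for sg in(-1,1)])
    print(nme,"axis",[proj(p,H+[0,0,z]).round(1) for z in (0,-.022,-.112)])
```

```text
159 XXXXXXXXXXXXXXXXXXXXXXXXXXXXXXXXXXXXX.......................
162 X.XXXXXXXXXXXXX.XXXXXXXXXXXXXXXXXXX.........................
165 XXXXXXXXXXXXXXXXXXXXXXXXXXXXXXXXXX..........................
168 XXXXXXXXXXXXXXXXXXXXXXXXXXXXXXXXXX..........................
171 XXXXXXXXX...XXXXXXXXXXXXXXXXXXXXXX..........................
174 XXXXXXX.X.......XXXXXXXXXXXXXXXXXX..........................
177 ..XXXXXXXXX...X.XXXX...XXXXXXXXXX...........................
180 .....XXXXXXXX.........XXXXXXXXXXX...........................
183 .....XXXXXXX..........XXX.XXXXXXX...........................
186 ........................XXX..XXXX...........................
189 ......................XXXXXXXXXX............................
192 ......................XXXXXXXXXX............................
195 ......................XXXXXXXXXX............................
198 ......................XXXXXXXXXX............................
201 ......................XXXXXXXXX.............................
204 .....................XXXXXXXXXXX............................
207 .....................XXXXXXXXXXX........................
[... 2231 characters left out ...]
48.5]), array([324.6, 151. ])]
scene 80 [array([323.4, 144.5]), array([326.9, 146.3]), array([323.4, 150.1]), array([326.9, 151.9])]
scene 100 [array([325.3, 145.8]), array([329.5, 146.6]), array([325.3, 151.3]), array([329.4, 152.2])]
scene axis [array([329.3, 142.1]), array([329.2, 147. ]), array([328.9, 166.1])]
side 60 [array([341.3, 164.4]), array([335. , 164.1]), array([340.9, 172.3]), array([334.8, 171.9])]
side 80 [array([337.6, 163.9]), array([331.5, 165.1]), array([337.3, 171.8]), array([331.4, 172.9])]
side 100 [array([333.9, 164.3]), array([328.7, 166.8]), array([333.7, 172.1]), array([328.6, 174.7])]
side axis [array([337.4, 172.6]), array([337.2, 179.5]), array([336.3, 205.2])]
```

The scene difference picture shows the hook at (323–327,144), where azimuth 80° predicts it. I'll descend inside the tank to just above lip height.

Request:
{"name": "send_rows", "arguments": {"series": [{"fingers": 1, "translation": [0.55, 0.01, 0.2], "twist": [0, 0, 0]}, {"fingers": 1, "translation": [0.55, 0.01, 0.2], "twist": [0, 0, 0]}, {"fingers": 1, "translation": [0.55, 0.01, 0.2], "twist": [0, 0, 0]}, {"fingers": 1, "translation": [0.54, 0.01, 0.2], "twist": [0, 0, 0]}, {"fingers": 1, "translation": [0, 0, 0], "twist": [0, 0, 0]}, {"fingers": 1, "translation": [0, 0, 0], "twist": [0, 0, 0]}]}}

```text
clock: 25.0
tcp_pos: [0.5896, -0.0426, 0.2417]
eef_rot: [0.572, -0.041, 0.819, 0.029]
wrist_force: [0.9, 0.6, -2.0]
finger_gap: 0.0237
grip_force: 81.4
```

```bash
python3 -c "
from h import *
plan(.01675,.585,.243)"
```

```text
t 25.0 tcp [ 0.5896 -0.0426  0.2417] 
R
 [[-0.3419 -0.1008  0.9343]
 [-0.0334  0.9949  0.0952]
 [-0.9391  0.0013 -0.3436]] 
q [-0.4634 -0.919  -1.0926  0.2351  0.5268 -0.213 ] F [ 0.8519  0.5986 -1.9566] gap 0.023726056146729253 81.42889380455017
G [ 0.5807 -0.0436  0.245 ] inside now 0.02637474226777549 target [ 0.582 -0.034  0.243] az 5.816232117540946 pitch 20.093880581051287
delta units [0.0186 0.156  0.0471]
left [-0.0944  0.9605  0.2618] up [-0.9391  0.0013 -0.3436]
```

Request:
{"name": "send_rows", "arguments": {"series": [{"fingers": 1, "translation": [-0.005, 0.05, 0.013], "twist": [0, 0, 0]}, {"fingers": 1, "translation": [-0.005, 0.05, 0.013], "twist": [0, 0, 0]}, {"fingers": 1, "translation": [-0.005, 0.05, 0.013], "twist": [0, 0, 0]}, {"fingers": 1, "translation": [0, 0, 0], "twist": [0, 0, 0]}]}}

```text
clock: 25.5
tcp_pos: [0.5911, -0.0348, 0.2409]
eef_rot: [0.572, -0.04, 0.819, 0.029]
wrist_force: [-0.2, -0.7, -1.7]
finger_gap: 0.024
grip_force: 81.4
```

Request:
{"name": "send_rows", "arguments": {"series": [{"fingers": 1, "translation": [-0.0025, 0.024, 0.0065], "twist": [0, 0, 0]}, {"fingers": 1, "translation": [0, 0, 0], "twist": [0, 0, 0]}]}}

```text
clock: 25.75
tcp_pos: [0.5914, -0.0341, 0.2408]
eef_rot: [0.572, -0.039, 0.819, 0.028]
wrist_force: [0.9, -2.9, -2.5]
finger_gap: 0.0242
grip_force: 81.3
```

Request:
{"name": "send_rows", "arguments": {"series": [{"fingers": 1, "translation": [-0.0025, 0.024, 0.0065], "twist": [0, 0, 0]}, {"fingers": 1, "translation": [0, 0, 0], "twist": [0, 0, 0]}]}}

```text
clock: 26.0
tcp_pos: [0.5917, -0.0332, 0.2408]
eef_rot: [0.572, -0.039, 0.819, 0.027]
wrist_force: [-0.1, -5.6, -1.3]
finger_gap: 0.024
grip_force: 81.4
```

Request:
{"name": "send_rows", "arguments": {"series": [{"fingers": 1, "translation": [-0.0025, 0.024, 0.0065], "twist": [0, 0, 0]}, {"fingers": 1, "translation": [0, 0, 0], "twist": [0, 0, 0]}]}}

```text
clock: 26.25
tcp_pos: [0.592, -0.0328, 0.2409]
eef_rot: [0.572, -0.038, 0.819, 0.026]
wrist_force: [-0.5, -7.5, -1.7]
finger_gap: 0.0243
grip_force: 81.4
```

```bash
python3 -c "
from h import *
plan(.01675,.585,.243)"
```

```text
t 26.25 tcp [ 0.592  -0.0328  0.2409] 
R
 [[-0.3428 -0.0926  0.9348]
 [-0.0328  0.9957  0.0866]
 [-0.9389 -0.0009 -0.3443]] 
q [-0.422  -0.9235 -1.0977  0.2246  0.4802 -0.1932] F [-0.5129 -7.4984 -1.7269] gap 0.02431936022311906 81.39657139778137
G [ 0.583  -0.0336  0.2442] inside now 0.01618574491218671 target [ 0.582 -0.034  0.243] az 5.294659578863434 pitch 20.1401268099701
delta units [ 0.0244 -0.0048 -0.0098]
left [-0.0939  0.9628  0.2535] up [-0.9389 -0.0009 -0.3443]
```

Contact began at about TCP y = −0.0346. I'll back off to centre the slot on the bead (TCP y ≈ −0.0364).

Request:
{"name": "send_rows", "arguments": {"series": [{"fingers": 1, "translation": [0.011, -0.112, -0.03], "twist": [0, 0, 0]}, {"fingers": 1, "translation": [0, 0, 0], "twist": [0, 0, 0]}, {"fingers": 1, "translation": [0, 0, 0], "twist": [0, 0, 0]}]}}

```text
clock: 26.62
tcp_pos: [0.5903, -0.0367, 0.2396]
eef_rot: [0.571, -0.04, 0.819, 0.03]
wrist_force: [0.1, 0.0, -2.8]
finger_gap: 0.0243
grip_force: 81.3
```

```bash
python3 -c "
from h import *
plan(.01675,.585,.213)"
```

```text
t 26.62 tcp [ 0.5903 -0.0367  0.2396] 
R
 [[-0.3439 -0.0993  0.9337]
 [-0.031   0.9951  0.0944]
 [-0.9385  0.0035 -0.3453]] 
q [-0.4434 -0.9213 -1.0971  0.2304  0.5073 -0.2023] F [ 0.099   0.043  -2.8191] gap 0.024289423957836464 81.34192943572998
G [ 0.5814 -0.0376  0.2429] inside now 0.020433352985005815 target [ 0.582 -0.034  0.213] az 5.770663077072331 pitch 20.201751554067304
delta units [0.4629 0.0575 0.1874]
left [-0.0924  0.9609  0.2609] up [-0.9385  0.0035 -0.3453]
```

Request:
{"name": "send_rows", "arguments": {"series": [{"fingers": 1, "translation": [0.09, 0, 0.034], "twist": [0, 0, 0]}, {"fingers": 1, "translation": [0.09, 0, 0.034], "twist": [0, 0, 0]}, {"fingers": 1, "translation": [0, 0, 0], "twist": [0, 0, 0]}]}}

```text
clock: 27.0
tcp_pos: [0.5902, -0.037, 0.2267]
eef_rot: [0.571, -0.039, 0.82, 0.029]
wrist_force: [-0.1, 0.1, -2.7]
finger_gap: 0.0241
grip_force: 81.3
```

Request:
{"name": "send_rows", "arguments": {"series": [{"fingers": 1, "translation": [0.06, 0, 0.022], "twist": [0, 0, 0]}, {"fingers": 1, "translation": [0, 0, 0], "twist": [0, 0, 0]}]}}

```text
clock: 27.25
tcp_pos: [0.5905, -0.0373, 0.2244]
eef_rot: [0.571, -0.04, 0.819, 0.029]
wrist_force: [-0.1, -0.3, -3.2]
finger_gap: 0.0242
grip_force: 81.3
```

No contact at 7 mm past the rim, so the lip has cleared it. Continuing down until the bridge sits.

Request:
{"name": "send_rows", "arguments": {"series": [{"fingers": 1, "translation": [0.08, 0, 0.03], "twist": [0, 0, 0]}, {"fingers": 1, "translation": [0.06, 0, 0.022], "twist": [0, 0, 0]}, {"fingers": 1, "translation": [0, 0, 0], "twist": [0, 0, 0]}]}}

```text
clock: 27.62
tcp_pos: [0.5904, -0.0373, 0.2148]
eef_rot: [0.571, -0.039, 0.819, 0.029]
wrist_force: [-0.4, -0.2, -2.9]
finger_gap: 0.0241
grip_force: 81.3
```

Request:
{"name": "send_rows", "arguments": {"series": [{"fingers": 1, "translation": [0.047, 0, 0.017], "twist": [0, 0, 0]}, {"fingers": 1, "translation": [0, 0, 0], "twist": [0, 0, 0]}]}}

```text
clock: 27.88
tcp_pos: [0.5907, -0.0374, 0.2132]
eef_rot: [0.572, -0.04, 0.819, 0.029]
wrist_force: [1.1, 0.2, -2.7]
finger_gap: 0.0244
grip_force: 81.4
```

Request:
{"name": "send_rows", "arguments": {"series": [{"fingers": 1, "translation": [0.031, 0, 0.011], "twist": [0, 0, 0]}, {"fingers": 1, "translation": [0, 0, 0], "twist": [0, 0, 0]}]}}

```text
clock: 28.12
tcp_pos: [0.5911, -0.0375, 0.2129]
eef_rot: [0.573, -0.04, 0.818, 0.028]
wrist_force: [-1.4, 0.1, 1.2]
finger_gap: 0.0236
grip_force: 81.7
```

Request:
{"name": "send_rows", "arguments": {"series": [{"fingers": 1, "translation": [0.027, -0.07, 0], "twist": [0, 0, 0]}, {"fingers": 1, "translation": [0, 0, 0], "twist": [0, 0, 0]}]}}

```text
clock: 28.38
tcp_pos: [0.5911, -0.0388, 0.2125]
eef_rot: [0.574, -0.042, 0.817, 0.032]
wrist_force: [-1.0, 7.5, 3.5]
finger_gap: 0.0239
grip_force: 82.2
```

```bash
python3 -c "
from h import *
plan(.01675,.585,.213)"
```

```text
t 28.38 tcp [ 0.5911 -0.0388  0.2125] 
R
 [[-0.3384 -0.106   0.935 ]
 [-0.0325  0.9944  0.101 ]
 [-0.9404  0.0037 -0.3399]] 
q [-0.4554 -0.8881 -1.1428  0.1492  0.5258 -0.2074] F [-0.9751  7.547   3.5476] gap 0.02390238251061907 82.19232559204102
G [ 0.5821 -0.0397  0.2158] inside now 0.022365397579522682 target [ 0.582 -0.034  0.213] az 6.163959067046892 pitch 19.87166932785936
delta units [0.0409 0.0952 0.0229]
left [-0.0929  0.959   0.2676] up [-0.9404  0.0037 -0.3399]
```

Pulling right is resisted with 7.5 N, so the leg is hooked outside the wall and the bridge is seated. I'll re-centre, release and back out.

Request:
{"name": "send_rows", "arguments": {"newtons": 20, "series": [{"fingers": 1, "translation": [0, 0.06, 0], "twist": [0, 0, 0]}, {"fingers": 1, "translation": [0, 0, 0], "twist": [0, 0, 0]}, {"fingers": 0.35, "translation": [0, 0, 0], "twist": [0, 0, 0]}, {"fingers": 0.1, "translation": [0, 0, 0], "twist": [0, 0, 0]}, {"fingers": -0.1, "translation": [0, 0, 0], "twist": [0, 0, 0]}, {"fingers": -0.1, "translation": [0, 0, 0], "twist": [0, 0, 0]}, {"fingers": -0.1, "translation": [0, 0, 0], "twist": [0, 0, 0]}]}}

```text
clock: 29.25
tcp_pos: [0.5901, -0.0381, 0.2092]
eef_rot: [0.572, -0.039, 0.819, 0.029]
wrist_force: [0.4, -0.1, -0.1]
finger_gap: 0.0469
grip_force: 0.0
```

Run:
```python
from h import *
plan(.01675,.585,.213); grab("side","side16"); grab("scene","scene16")
```

```text
t 29.25 tcp [ 0.5901 -0.0381  0.2092] 
R
 [[-0.3435 -0.0976  0.9341]
 [-0.0318  0.9952  0.0923]
 [-0.9386  0.002  -0.3449]] 
q [-0.4461 -0.8944 -1.1483  0.152   0.5078 -0.2039] F [ 0.3545 -0.1023 -0.0653] gap 0.04690658118352791 0.0
G [ 0.5811 -0.039   0.2125] inside now 0.02182119634775824 target [ 0.582 -0.034  0.213] az 5.64059882876242 pitch 20.17779251929403
delta units [-0.015   0.0814  0.0186]
left [-0.0931  0.9614  0.2589] up [-0.9386  0.002  -0.3449]
```

Request:
{"name": "send_rows", "arguments": {"series": [{"fingers": -0.1, "translation": [-0.02, 0, -0.25], "twist": [0, 0, 0]}, {"fingers": -0.1, "translation": [-0.02, 0, -0.3], "twist": [0, 0, 0]}, {"fingers": -0.1, "translation": [-0.1, 0, -0.35], "twist": [0, 0, 0]}, {"fingers": -0.1, "translation": [-0.4, 0, -0.25], "twist": [0, 0, 0]}, {"fingers": -0.1, "translation": [-0.8, 0, -0.3], "twist": [0, 0, 0]}, {"fingers": -0.1, "translation": [-0.8, 0, -0.3], "twist": [0, 0, 0]}, {"fingers": -0.1, "translation": [0, 0, 0], "twist": [0, 0, 0]}]}}

```text
clock: 30.22
tcp_pos: [0.5716, -0.0559, 0.3742]
eef_rot: [0.572, -0.046, 0.818, 0.03]
wrist_force: [-0.3, -0.9, 1.0]
finger_gap: 0.0469
grip_force: 0.0
```

Run:
```python
from h import *
st()
for nme,(x0,x1,y0,y1) in {"side":(290,400,150,260),"scene":(290,390,120,210)}.items():
    p,im=grab(nme,nme+"17")
    Rm=np.array([.582,-.034,.16]); print(nme,[proj(p,Rm+[0,0,z]).round(0) for z in (.068,.008,0,-.112)])
    ascii(im,1,x0=x0,x1=x1,y0=y0,y1=y1,sy=3)
```

```text
t 30.23 tcp [ 0.5716 -0.0559  0.3742] 
R
 [[-0.3412 -0.1099  0.9335]
 [-0.0402  0.9939  0.1023]
 [-0.9391 -0.0026 -0.3436]] 
q [-0.5398 -0.9607 -0.8402  0.551   0.6036 -0.2578] F [-0.3163 -0.8539  1.0116] gap 0.04689994772441824 0.0
side [array([335., 199.]), array([334., 214.]), array([334., 216.]), array([333., 242.])]
150 #####....o########ooo#oooo...................................................................................o
153 #######################ooooooo#########...............................................................oooooooo
156 ######################################.........................................................ooooooooooooooo
159 ####################################....................................................oooooooooooooooooooooo
162 ##################o...ooooo........................................................ooooooooooooooooooooooooooo
165 #########################oo........................................................####ooooooooooooooooooooooo
168 ###############################ooo....oooooooooooooooo.............................
[... 6018 characters left out ...]
oooooooooooooooooooooooooooooooooooooooooooooooooooooooooooooo........
192 oooooooooooooooooooooooooooooooooooooooooooooooooooooooooooooooooooooooooooooooooooooooooooooooooo..
195 ooooooooooooooooooooooooooooooooooooooooooooooooooooooooooooooooooooooooooooooooooooooooooooooooooo.
198 oooooooooooooooooooooooooooooooooooooooooooooooooooooooooooooooooooooooooooooooooooooooooooooooooo..
201 ooooooooooooooooooooooooooooooooooooooooooooooooooooooooooooooooooooooooooooooooooooooooooooooo.....
204 ....ooooooooooooooooooooooooooooooooooooooooooooooooooooooooooooooooooooooooo....oooooooooooo.......
207 ..........oooooooooooooooooooooooooooooooooooooooooooooooooooooooooooooooooo.....ooooooooo..........
```

The grip stands upright where predicted in both views: side (331–340, 200–220) and scene (324–331, 167–178). The gripper is well clear, so I'm handing in.

```bash
python3 -c "
from station import ticket
print(ticket.hand_in())"
```

```text
the job is handed in; nothing more can be done
None
```

The bar was rolled over and now hangs upright by its hook near the middle of the tank's left rim, grip up and lip outside the wall, with the gripper clear; the job is handed in at about 30 s, verdict not shown.

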